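# Make up a parcel kit and a desk kit from the stationery stock

### The arm

A 6-joint arm with a two-finger parallel gripper is mounted at the origin on the work surface. World frame = base frame: x ahead of the robot, y to its left, z up, the work surface at z = 0. Lengths are in mm, angles in rad, forces in N, time in s.
With the tool pointing down it reaches from about 350 to 875 mm from the base axis. Payload 4.2 kg.
Tool frame: the origin (TCP) lies on the centre line of the jaws, within the pads' length; the fingertips stand 22 mm ahead of it and the grasp point (between the pads) lies 3 mm ahead of it (tip_extent is the z of the fingertips in the tool frame, in mm); z points along the fingers, y is the direction in which the jaws open and shut (so a half turn about z gives the same grasp; the last joint's range is limited). The gripper opens to 87 mm and grips with 3 to 60 N. Pads are 19 mm wide; open, the fingers measure 117 mm over their backs; the gripper's body (75 mm by 190 mm) begins 51 mm behind the grasp point.
Start: joints at [1.595, 0.385, 0.008, 0, -1.194, -0.259], TCP at [145.374, 607.837, 244.55] pointing down, gripper open.
Joint ranges: [-3.14, 3.14], [-1.21, 2.06], [-1.07, 1.41], [-3.16, 2.05], [-2.99, -0.16], [-3.1, 3.1]. Speed limits (rad/s): [2.79, 2.79, 3.14, 3.14, 3.14, 3.14].

### API

Orientations are given as a 3x3 rotation matrix whose columns are the frame's x, y, z axes.
In Python, from bench import read_state, read_camera, job_done, masks_of, tip_extent gives the robot as it stands.
- The arm moves only by the tool move_arm, never from a script. Its argument "commands" is a list of rows, each an object of numbers: "fingers": the opening, from 0 (shut) to 1 (fully open); "dx", "dy", "dz": the shift along the tool's x, y, z in units of 30 mm (1.0 is 30 mm); "rx", "ry", "rz": the turn, a rotation vector about the tool's x, y, z in units of 8 degrees (1.0 is 8 degrees). A call has exactly 5 rows; each row is the pose to reach, as a shift and turn from the pose commanded when the call began, along the tool's axes at that moment; what a row does not reach only later rows make up. A row lasts 1/10 s, in which the tool goes at most 50 mm and 8.59 degrees, less where a joint would pass 70% of its speed; a pose out of reach is approached as far as the arm can. A call with a gripper value outside its range is refused whole. The fingers move at their own pace and stop on an object; the grip force is fixed at half the most. Time passes only in rows, so rows that repeat a pose let the fingers close, or fill a call up. It gives the time, the measured TCP pose, the force and the opening at its end, in the units of the state.
- read_state(): the state, without advancing time (a new reading comes with each control period).
- read_camera(name): name is "side" or "top"; returns a dict with "color" (420x560x3 uint8, red, green, blue), "vfov" (degrees; the focal length in pixels is half the picture's height over the tangent of half this angle, whatever the lens; pixels are square), "cx", "cy" (the principal point, pixels), "R" (3x3) and "t" (3): a world point X has camera coordinates R X + t. Camera axes: x right, y down, z forward; pixel columns grow to the right and rows downward; lengths in mm; the calibration is good to about 2 mm. A picture is of the moment at which its call begins. There is no depth.
- job_done(): hands the job in, once; it reports no verdict.
Trained networks look in the newest picture that a camera, given by its name, has taken for a name from the list of things; names that differ only in an ending like _2 or _b are one class to them, and where a whole thing is asked for, a point or a joint stands for the part that bears it (a point fixed in the world has none). Each returns a list of dicts, best first, with "confidence" (0 to 1); they miss things now and then, are a little off and sometimes report something else, mostly with a low value. They report only what shows in the picture. A call takes as long as a camera call. They do not tell look-alikes from the thing itself.
- masks_of(thing, camera): "mask" (420x560 bool, what is visible of it) and "box" ([left, top, right, bottom] in pixels, round what is visible of it).
The state is a dict: "time_s": time; "joint_positions": joint angles; "joint_vel": joint speeds; "joint_torque": joint torques, N m; "tool_pos": TCP position; "tcp_rot": TCP orientation; "ft_force": force on the tool from outside, world axes, zero at the start; "torque": the same for the moment, N m; "opening": finger opening in mm.
Only numpy, scipy, OpenCV 4.12 (cv2) and the standard library are available. Lean on these libraries where they do the work, as an engineer would, in place of code of your own. Each camera call takes 0.05 s, during which the arm holds its last target.

### The job

Make up two stationery kits in the card trays. In the tray with three compartments lay the wide roll of tape flat in the square compartment at one end, stand the rubber stamp in the middle one and the big glue stick in the narrow one at the other end; in the tray with two compartments lay the stapler along the long compartment and stand the small glue stick in the short one. Everything must rest squarely on its compartment's floor; leave the slim roll of tape where it is.

Things in the scene. Friction and masses are not known exactly. Their poses are not given: they have to be found in the camera images.
- post_tray: Three-compartment card tray, fixed, 104 x 244 mm (x, y), yaw within 10 deg of 0. Floor 3 mm; walls and dividers 4 mm thick, tops 10 mm over the bench. Origin: centre of underside, z up. Compartments in a row along y, each 96 mm in x, centred at x=0: square one (wide roll) 96 mm wide at y=-70 mm; middle (stamp) 72 mm wide at y=+18 mm; narrow (big glue stick) 60 mm wide at y=+88 mm.
- desk_tray: Two-compartment card tray, fixed, 74 x 228 mm (x, y), yaw within 10 deg of 0. Floor 3 mm; walls and divider 4 mm thick, tops 10 mm over the bench. Origin: centre of underside, z up. Compartments in a row along y, each 66 mm in x, centred at x=0: long one (stapler along y, either way round) 160 mm long at y=-30 mm; short one (small glue stick) 56 mm long at y=+82 mm.
- wide_roll_mid (a point): Centre (half-way up, 25 mm over its underside) of the wide roll of amber packing tape, lying flat on the bench: a ring of 62 mm outer and 38 mm inner diameter, 50 mm high, about 120 g. z up along its axis. It can be gripped across its outside; gripped above its middle, the fingers clear the tray's walls.
- slim_roll_mid (a point): Centre (12.5 mm over its underside) of the slim roll of the same amber tape, lying flat: 62 mm outer and 38 mm inner diameter but only 25 mm high. It is not part of a kit and stays where it is.
- stamp_mid (a point): Centre (45 mm over its underside) of a wooden rubber stamp standing on the bench: base 60 (x) x 40 (y) x 20 mm high, with an upright round dark wood handle in the middle, 24 mm diameter (28 mm at its knob, 78 mm up), its top 90 mm over the underside. z up; about 90 g. Grip it by the handle; it may stand turned any way in its compartment.
- big_glue_mid (a point): Centre (46 mm over its underside) of the big glue stick, standing upright: white round stick with a grey cap, 34 mm diameter, 92 mm high, about 60 g. z up along its axis. Best gripped in its upper half.
- small_glue_mid (a point): Centre (33 mm over its underside) of the small glue stick, standing upright: white round stick with a grey cap, 23 mm diameter, 66 mm high, about 25 g. z up along its axis. Best gripped in its upper half.
- stapler_mid (a point): Centre (28 mm over its underside) of the black desk stapler standing on its base: 130 mm long along its own x, 56 mm high, base 36 mm wide; its upper arm, to be gripped across its sides at mid-length, is 34 mm wide (along y) and reaches from 28 to 56 mm over the underside. z up; about 220 g, balanced. Its x axis starts within 30 deg of world x.
There are look-alikes about, which are no part of the job. Leave any blue look-alike of the part that bears big_glue_mid alone. What is shaped like the part that bears wide_roll_mid but yellow is not meant.

How it is judged:
By the outcome, as a careful person would: the job done as asked, in the order asked, and still so for the second after the job is handed in, with the robot touching nothing.
It also fails if it takes over 141 s, if anything falls off the work surface, if the arm or the gripper's body presses on something with over 40 N, if the wrist force passes 120 N, or if a joint passes its speed limit or range.

## Working session

There is one attempt and no reset: what is moved stays moved. The work goes in short steps, Python scripts to look and compute and a tool call to move; the robot and the scene stay as the last step left them, time stands still between calls to the robot, and variables do not carry over. Pictures are saved under pics/ and viewed, and the job is handed in when it is done.

Besides the shell and the picture viewer there is one more tool, called after "Emit:" as name([rows], argument=value, ...), one row to a line, values as JSON. move_arm: Moves the arm, as the interface text tells. Its arguments: {"type":"object","properties":{"commands":{"type":"array"}},"required":["commands"]}

```bash
ls; mkdir -p pics; python3 - <<'E'
from bench import *
import cv2,numpy as np
s=read_state();print(s['time_s'],s['tool_pos'],s['tcp_rot'],s['opening'],s['ft_force'])
for n in['top','side']:
    c=read_camera(n);cv2.imwrite(f'pics/{n}0.png',cv2.resize(c['color'][...,::-1],(784,588),interpolation=cv2.INTER_CUBIC));print(n,c['vfov'],c['cx'],c['cy'],np.round(c['R'],3).tolist(),np.round(c['t'],1))
    for th in['wide_roll_mid','slim_roll_mid','stamp_mid','big_glue_mid','small_glue_mid','stapler_mid','post_tray','desk_tray']:
        for m in masks_of(th,n): print(th,round(m['confidence'],2),np.round(m['box']),m['mask'].sum(),np.round(c['color'][m['mask']].mean(0)))
E
```

```text
pics
0.0 [145.25823688 607.30853917 243.46176995] [[ 9.72515718e-01 -2.32836863e-01 -4.17256309e-04]
 [-2.32837218e-01 -9.72513347e-01 -2.14922564e-03]
 [ 9.46316268e-05  2.18730851e-03 -9.99997603e-01]] 86.9725911119349 [ 0.25322281 -0.26080283 -0.28177992]
top 43.187919438823705 285.86160248270124 213.878678996735 [[0.021, -1.0, -0.005], [-0.997, -0.021, -0.071], [0.071, 0.006, -0.997]] [ -19.4  604.4 1234.7]
wide_roll_mid 0.84 [284. 135. 312. 165.] 486 [126. 118.  12.]
wide_roll_mid 0.82 [238. 185. 266. 213.] 342 [102.  59.  22.]
slim_roll_mid 0.66 [409. 199. 438. 225.] 437 [92. 56. 24.]
stamp_mid 0.65 [ 96. 264. 130. 286.] 488 [73. 47. 26.]
big_glue_mid 0.66 [302. 187. 317. 201.] 179 [85. 82. 81.]
big_glue_mid 0.54 [320. 225. 336. 234.] 184 [ 24.  62. 124.]
small_glue_mid 0.61 [438. 275. 458. 287.] 147 [67. 65. 63.]
stapler_mid 0.56 [183. 168. 222. 221.] 1000 [41. 40. 40.]
desk_tray 0.92 [309. 254. 404. 289.] 3045 [121.  93.  55.]
side 49.41294927316514 285.3232252440098 205.71040863789008 [[0.918, -0.397, 0.005], [-0.265, -0.62, -0.738], [0.296, 0.676, -0.675]] [-557.5  209.1  985. ]
wide_roll_mid 0.95 [272. 185. 296. 211.] 565 [87. 57. 34.]
wide_roll_mid 0.93 [333. 194. 358. 228.] 657 [129. 111.  21.]
slim_roll_mid 0.56 [337. 308. 371. 343.] 705 [103.  65.  36.]
stamp_mid 0.65 [175. 126. 197. 161.] 360 [79. 58. 41.]
big_glue_mid 0.93 [281. 225. 294. 265.] 512 [ 44.  60. 102.]
big_glue_mid 0.61 [303. 205. 323. 245.] 493 [93. 89. 83.]
small_glue_mid 0.68 [285. 358. 300. 384.] 314 [94. 90. 85.]
stapler_mid 0.65 [248. 161. 295. 184.] 971 [55. 53. 50.]
stapler_mid 0.38 [304. 204. 320. 244.] 460 [92. 88. 83.]
post_tray 0.58 [178. 161. 243. 237.] 2523 [132. 103.  64.]
desk_tray 0.96 [228. 253. 297. 339.] 2983 [136. 106.  64.]
desk_tray 0.62 [175. 125. 196. 159.] 384 [81. 60. 44.]
```

View pics/top0.png

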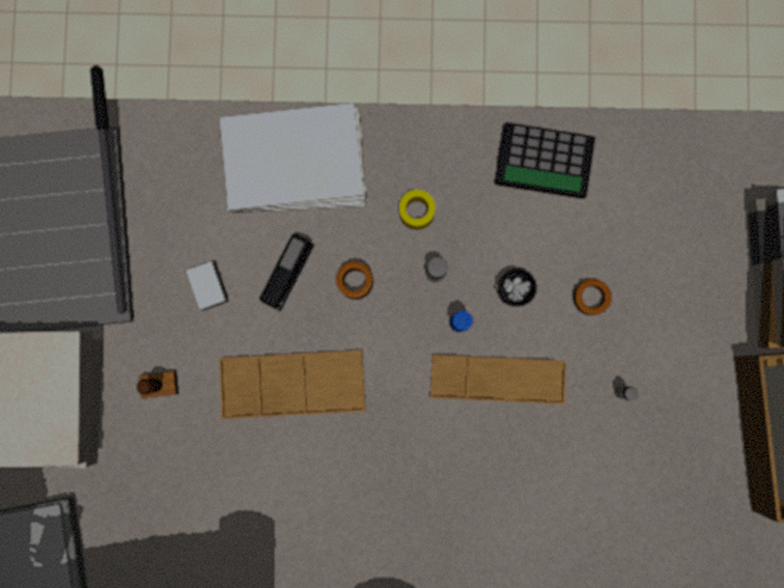

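View pics/side0.png

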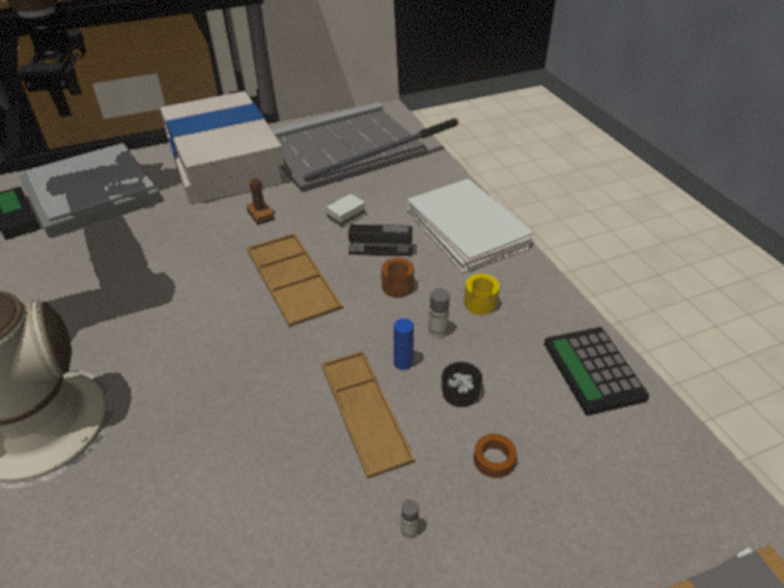

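The pictures agree with the masks (raw top-view pixels):
- **Amber rolls:** there is one at (253,199) and one at (423,212). The side view shows the first is tall, so it is the wide roll; the second is the slim one.
- **Yellow roll:** the ring at (298,150) is a look-alike.
- **Big glue:** the grey-capped stick is at (310,191), with the blue look-alike at (329,229).
- **Other black items:** the stapler is at (203,194). The round clip holder at (369,205) is not part of the job.

Next I fit the poses by matching projected models to the masks.

```bash
cat > h.py <<'E'
from bench import *
import cv2,numpy as np
from scipy.optimize import least_squares
def proj(c,X):
    X=np.atleast_2d(X)@np.array(c['R']).T+np.array(c['t']);f=c['color'].shape[0]/2/np.tan(np.radians(c['vfov']/2))
    return X[:,:2]/X[:,2:]*f+[c['cx'],c['cy']]
def ray(c,uv,z):
    f=c['color'].shape[0]/2/np.tan(np.radians(c['vfov']/2));R=np.array(c['R']);t=np.array(c['t'])
    d=R.T@[(uv[0]-c['cx'])/f,(uv[1]-c['cy'])/f,1];o=-R.T@t
    return o+d*(z-o[2])/d[2]
def cyl(r,h,z0=0):
    a=np.linspace(0,2*np.pi,36);return np.array([[r*np.cos(t),r*np.sin(t),z] for t in a for z in(z0,z0+h)])
def box(l,w,z0,z1): return np.array([[sx*l/2,sy*w/2,z] for sx in(-1,1) for sy in(-1,1) for z in(z0,z1)])
M={'wide_roll_mid':cyl(31,50),'slim_roll_mid':cyl(31,25),'big_glue_mid':cyl(17,92),'small_glue_mid':cyl(11.5,66),
 'stamp_mid':np.vstack([box(60,40,0,20),cyl(14,12,78),cyl(12,70,20)]),'stapler_mid':np.vstack([box(130,36,0,10),box(130,34,28,56)])}
def outl(c,P,y,ps=None):
    R=np.array([[np.cos(y[2]),-np.sin(y[2]),0],[np.sin(y[2]),np.cos(y[2]),0],[0,0,1]])
    return proj(c,P@R.T+[y[0],y[1],0 if ps is None else ps])
def silh(c,th,p,z=0):
    m=np.zeros((420,560),np.uint8)
    Ps=[M[th]] if th!='stamp_mid' else [M[th][:8],M[th][8:]]
    for P in Ps:
        cv2.fillConvexPoly(m,cv2.convexHull(np.round(outl(c,P,p,z)*16).astype(np.int32)),255,shift=4)
    return m>0
def boxres(c,P,p,b,z=0):
    q=outl(c,P,p,z);return np.r_[q.min(0)-b[:2],q.max(0)-b[2:]]
E
cat > m.py <<'E'
from h import *
C={n:read_camera(n) for n in('top','side')}
def pick(th,n):
    ms=[m for m in masks_of(th,n)]
    out=[]
    for m in ms:
        col=C[n]['color'][m['mask']].mean(0)
        if th=='wide_roll_mid' and col[1]>.75*col[0]:continue
        if th=='big_glue_mid' and col[2]>1.3*col[0]:continue
        out.append(m)
    return out[0] if out else None
vis={n:C[n]['color'].copy() for n in C}
for th in M:
    o={n:pick(th,n) for n in C}
    o={n:v for n,v in o.items() if v}
    for use in (list(o),['top'],['side']):
        use=[u for u in use if u in o]
        if not use: continue
        b0=o[use[0]]['box'];g=ray(C[use[0]],[(b0[0]+b0[2])/2,(b0[1]+b0[3])/2],20)
        best=None
        for yaw in ([0] if th not in('stamp_mid','stapler_mid') else np.radians(np.arange(-90,90,5 ) if th=='stamp_mid' else np.arange(-35,36,5))):
            free=th not in('stamp_mid','stapler_mid')
            f=lambda p:np.concatenate([boxres(C[n],M[th],[p[0],p[1],yaw],np.array(o[n]['box'],float)+[0,0,1,1]) for n in use])
            r=least_squares(f,g[:2],loss='soft_l1')
            iou=np.mean([(silh(C[n],th,[*r.x,yaw])&o[n]['mask']).sum()/(silh(C[n],th,[*r.x,yaw])|o[n]['mask']).sum() for n in use])
            k=iou if not free else 1
            if best is None or k>best[0]: best=(k,r.x,yaw,r.cost,iou)
        print(th,use,np.round(best[1],1),'yaw',round(np.degrees(best[2])),'cost',round(best[3],1),'iou',round(best[4],2))
        if len(use)==2:
            for n in use:
                cs,_=cv2.findContours(silh(C[n],th,[*best[1],best[2]]).astype(np.uint8),0,2);cv2.drawContours(vis[n],cs,-1,(0,255,0),1)
# trays: top-view mask minAreaRect + given size
c=C['top']
for th,(w,h) in {'post_tray':(104,244),'desk_tray':(74,228)}.items():
  for n in C:
    ms=masks_of(th,n)
    if not ms: print(th,n,'none');continue
    m=ms[0]['mask']
    def IO(p):
        q=outl(C[n],box(w,h,0,10),p);s=np.zeros((420,560),np.uint8);cv2.fillConvexPoly(s,cv2.convexHull(np.round(q*16).astype(np.int32)),255,shift=4);return -((s>0)&m).sum()/((s>0)|m).sum()
    from scipy.optimize import minimize
    ys,xs=np.nonzero(m);g=ray(C[n],[xs.mean(),ys.mean()],5)
    r=minimize(IO,[g[0],g[1],0],method='Nelder-Mead',options=dict(initial_simplex=[[g[0],g[1],0],[g[0]+6,g[1],.0],[g[0],g[1]+6,0],[g[0],g[1],.1]]))
    print(th,n,np.round(r.x[:2],1),round(np.degrees(r.x[2]),1),r.fun)
    for k in C:
        cv2.polylines(vis[k],[cv2.convexHull(np.round(outl(C[k],box(w,h,10,10),r.x)).astype(np.int32))],True,(255,0,255) if n=='top' else (0,255,255),1)
import time
for n in C: cv2.imwrite(f'pics/{n}_fit{int(time.time())}.png',cv2.resize(vis[n][100:320,80:500,::-1] if n=='top' else vis[n][110:400,150:390,::-1],None,fx=1.9 if n=='top' else 2.05,fy=1.9 if n=='top' else 2.05,interpolation=cv2.INTER_NEAREST))
E
python3 m.py; ls pics
```

```text
wide_roll_mid ['top', 'side'] [638.9  71.1] yaw 0 cost 4.0 iou 0.7
wide_roll_mid ['top'] [637.6  71.8] yaw 0 cost 2.6 iou 0.63
wide_roll_mid ['side'] [638.8  69.9] yaw 0 cost 1.3 iou 0.78
slim_roll_mid ['top', 'side'] [ 616.1 -331.8] yaw 0 cost 3.1 iou 0.75
slim_roll_mid ['top'] [ 614.8 -332.5] yaw 0 cost 1.4 iou 0.68
slim_roll_mid ['side'] [ 618.1 -331.8] yaw 0 cost 1.0 iou 0.75
big_glue_mid ['top', 'side'] [652.3 -66.8] yaw 0 cost 7.6 iou 0.81
big_glue_mid ['top'] [650.2 -62.7] yaw 0 cost 4.1 iou 0.76
big_glue_mid ['side'] [655.3 -70.2] yaw 0 cost 1.8 iou 0.72
small_glue_mid ['top', 'side'] [ 451.4 -385.3] yaw 0 cost 8.9 iou 0.6
small_glue_mid ['top'] [ 449.  -385.1] yaw 0 cost 3.5 iou 0.34
small_glue_mid ['side'] [ 454.7 -383.7] yaw 0 cost 4.1 iou 0.85
stamp_mid ['top', 'side'] [448.6 395. ] yaw -90 cost 7.6 iou 0.7
stamp_mid ['top'] [446.7 396.2] yaw -40 cost 8.2 iou 0.59
stamp_mid ['side'] [452.2 397.5] yaw -90 cost 3.0 iou 0.77
stapler_mid ['top', 'side'] [639.1 189. ] yaw -20 cost 9.6 iou 0.79
stapler_mid ['top'] [641.4 191.1] yaw -25 cost 3.4 iou 0.85
stapler_mid ['side'] [640.3 179.3] yaw -25 cost 2.7 iou 0.79
post_tray top [459.3 175.7] 4.2 -0.9547105319376201
post_tray side [455.9 175.9] 4.1 -0.9531798673429575
desk_tray top [ 475.5 -172.5] -1.8 -0.9631746031746031
desk_tray side [ 471.7 -174.5] -1.2 -0.9678650970410436
side0.png
side_fit1796651017.png
top0.png
top_fit1796651017.png
```

```bash
ls pics; cp pics/top_fit*.png pics/t1.png; cp pics/side_fit*.png pics/s1.png
```

```text
side0.png
side_fit1796651017.png
top0.png
top_fit1796651017.png
```

View pics/t1.png

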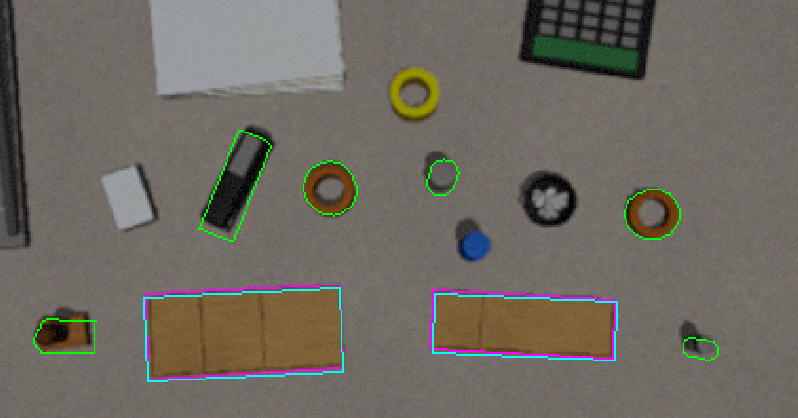

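View pics/s1.png

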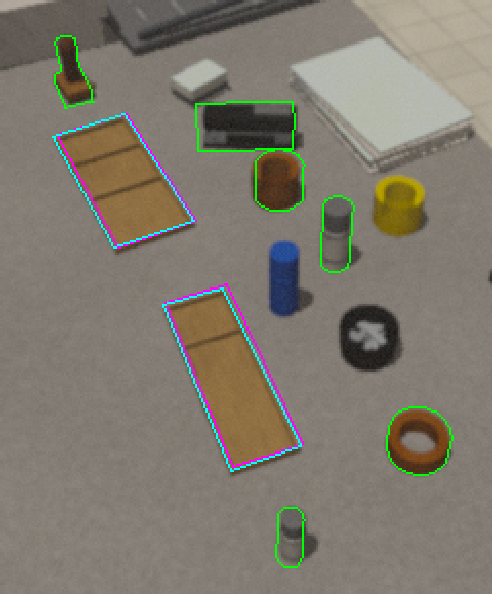

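```bash
cat > crop.py <<'E'
from h import *
import sys
C={n:read_camera(n) for n in('top','side')}
def fitdraw(items,name,half=24,fx=6):
    rows=[]
    for n in C:
        t=[]
        for th,p in items:
            v=cv2.resize(C[n]['color'],None,fx=fx,fy=fx,interpolation=cv2.INTER_NEAREST)
            q=outl(C[n],M[th],p);ctr=proj(C[n],[[p[0],p[1],40]])[0]
            for P in ([M[th]] if th!='stamp_mid' else [M[th][:8],M[th][8:]]):
                cv2.polylines(v,[cv2.convexHull(np.round((outl(C[n],P,p)+.5)*fx).astype(np.int32))],True,(0,255,0),1)
            x,y=(ctr*fx).astype(int);h=half*fx//2*2//1
            h=130;t.append(v[y-h:y+h,x-h:x+h])
        rows.append(np.hstack(t))
    cv2.imwrite(name,np.vstack(rows)[...,::-1])
fitdraw([('big_glue_mid',[652,-67,0]),('small_glue_mid',[452,-385,0]),('stamp_mid',[448.6,395,-np.pi/2])],'pics/z1.png',fx=5)
fitdraw([('wide_roll_mid',[639,71,0]),('stapler_mid',[639,189,np.radians(-23)])],'pics/z2.png',fx=4)
E
python3 crop.py
```

```text
(no output)
```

View pics/z1.png

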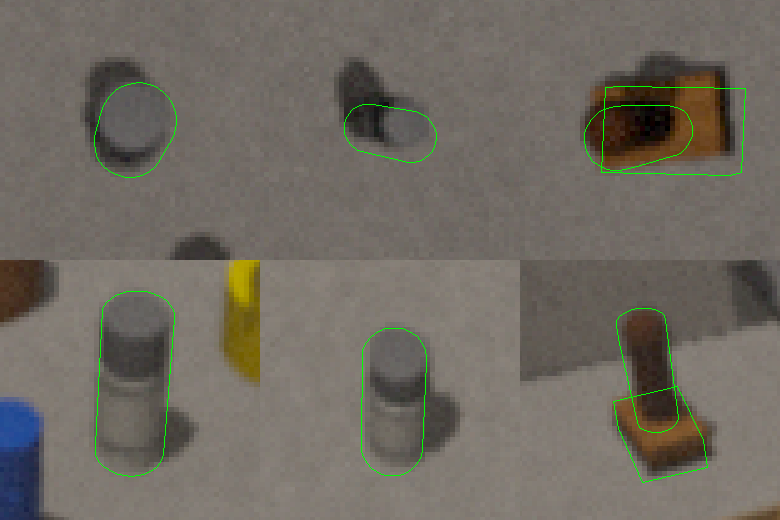

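View pics/z2.png

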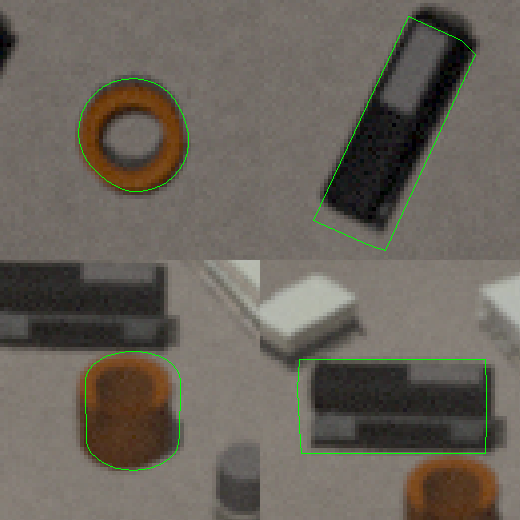

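```bash
cat > go.py <<'E'
from h import *
import sys
# usage: go.py x y zgrasp [jaw yaw deg]: move so the grasp point (3 mm ahead of TCP) gets there
x,y,z=map(float,sys.argv[1:4]);s=read_state();R=np.array(s['tcp_rot']);p=np.array(s['tool_pos'])
d=R.T@(np.array([x,y,z+3])-p)/30
cy=np.degrees(np.arctan2(R[1,1],R[0,1]))
print('now',np.round(p,1),'jaw',round(cy,1),'tilt',np.round(R[:2,2],4),'open',round(s['opening'],1),'F',np.round(s['ft_force'],1),'t',s['time_s'],'j',np.round(s['joint_positions'],2))
print('dx %.2f dy %.2f dz %.2f'%tuple(d), 'rz %.2f'%(-(((float(sys.argv[4])-cy+180)%360)-180)/8) if len(sys.argv)>4 else '')
E
python3 go.py 639 71 240
```

```text
now [145.4 607.8 244.6] jaw -103.5 tilt [ 0. -0.] open 87.3 F [ 0.1  1.2 -0.5] t 1.9 j [ 1.59  0.38  0.01  0.   -1.19 -0.26]
dx 20.17 dy 13.58 dz 0.05
```

Emit:
move_arm([
  {"fingers":1,"dx":20.17,"dy":13.58,"dz":0},
  {"fingers":1,"dx":20.17,"dy":13.58,"dz":0},
  {"fingers":1,"dx":20.17,"dy":13.58,"dz":0},
  {"fingers":1,"dx":20.17,"dy":13.58,"dz":0},
  {"fingers":1,"dx":20.17,"dy":13.58,"dz":0},
])

```text
schema error: expected keys fingers, dx, dy, dz, rx, ry, rz
```

```bash
python3 go.py 639 71 240
```

```text
now [145.4 607.8 244.6] jaw -103.5 tilt [ 0. -0.] open 87.3 F [ 0.1  1.2 -0.5] t 1.9 j [ 1.59  0.38  0.01  0.   -1.19 -0.26]
dx 20.17 dy 13.58 dz 0.05
```

Emit:
move_arm([
  {"fingers":1,"dx":20.2,"dy":13.6,"dz":0,"rx":0,"ry":0,"rz":0},
  {"fingers":1,"dx":20.2,"dy":13.6,"dz":0,"rx":0,"ry":0,"rz":0},
  {"fingers":1,"dx":20.2,"dy":13.6,"dz":0,"rx":0,"ry":0,"rz":0},
  {"fingers":1,"dx":20.2,"dy":13.6,"dz":0,"rx":0,"ry":0,"rz":0},
  {"fingers":1,"dx":20.2,"dy":13.6,"dz":0,"rx":0,"ry":0,"rz":0},
])

```text
time_s: 2.4
tool_pos: [315.6, 422.2, 244.9]
tcp_rot: [[0.973, -0.232, 0.0], [-0.232, -0.973, 0.001], [0.0, -0.001, -1.0]]
ft_force: [-0.2, 0.4, 0.1]
opening: 86.9
```

```bash
python3 go.py 639 71 240
```

```text
now [315.6 422.2 244.9] jaw -103.4 tilt [0.0004 0.0006] open 86.9 F [-0.2  0.4  0.1] t 2.4 j [ 1.24  0.22 -0.23  0.   -1.12  0.1 ]
dx 13.20 dy 8.89 dz 0.06
```

Emit:
move_arm([
  {"fingers":1,"dx":13.2,"dy":8.9,"dz":0,"rx":0,"ry":0,"rz":0},
  {"fingers":1,"dx":13.2,"dy":8.9,"dz":0,"rx":0,"ry":0,"rz":0},
  {"fingers":1,"dx":13.2,"dy":8.9,"dz":0,"rx":0,"ry":0,"rz":0},
  {"fingers":1,"dx":13.2,"dy":8.9,"dz":0,"rx":0,"ry":0,"rz":0},
  {"fingers":1,"dx":13.2,"dy":8.9,"dz":0,"rx":0,"ry":0,"rz":0},
])

```text
time_s: 2.9
tool_pos: [484.8, 238.0, 245.0]
tcp_rot: [[0.973, -0.232, 0.001], [-0.232, -0.973, 0.001], [0.001, -0.001, -1.0]]
ft_force: [0.7, 1.2, 0.0]
opening: 87.0
```

```bash
python3 go.py 639 71 100
```

```text
now [484.8 238.  245. ] jaw -103.4 tilt [0.0008 0.0006] open 87.0 F [0.7 1.2 0. ] t 2.9 j [ 0.76  0.24 -0.2   0.   -1.13  0.58]
dx 6.29 dy 4.22 dz 4.73
```

Emit:
move_arm([
  {"fingers":1,"dx":6.3,"dy":4.2,"dz":4.0,"rx":0,"ry":0,"rz":0},
  {"fingers":1,"dx":6.3,"dy":4.2,"dz":4.0,"rx":0,"ry":0,"rz":0},
  {"fingers":1,"dx":6.3,"dy":4.2,"dz":4.0,"rx":0,"ry":0,"rz":0},
  {"fingers":1,"dx":6.3,"dy":4.2,"dz":4.0,"rx":0,"ry":0,"rz":0},
  {"fingers":1,"dx":6.3,"dy":4.2,"dz":4.0,"rx":0,"ry":0,"rz":0},
])

```text
time_s: 3.4
tool_pos: [635.2, 76.1, 127.0]
tcp_rot: [[0.973, -0.233, 0.001], [-0.233, -0.973, 0.0], [0.0, -0.0, -1.0]]
ft_force: [0.6, 0.5, 0.3]
opening: 86.6
```

```bash
python3 go.py 639 71 34; cat > look.py <<'E'
from h import *
import sys
# look.py out x y z half : crops of both cams about a world point
o,x,y,z,h=sys.argv[1],*map(float,sys.argv[2:6]);t=[]
for n in('top','side'):
    c=read_camera(n);u,v=proj(c,[[x,y,z]])[0];h=int(h);u=int(np.clip(u,h,559-h));v=int(np.clip(v,h,419-h))
    t.append(cv2.resize(c['color'][v-h:v+h,u-h:u+h],(390,390),interpolation=cv2.INTER_CUBIC))
cv2.imwrite(o,np.hstack(t)[...,::-1])
E
python3 look.py pics/a1.png 639 71 40 50
```

```text
now [635.2  76.1 127. ] jaw -103.4 tilt [0.0005 0.0001] open 86.6 F [0.6 0.5 0.3] t 3.4 j [ 0.37  0.51 -0.11  0.   -0.96  0.96]
dx 0.16 dy 0.14 dz 3.00
```

View pics/a1.png

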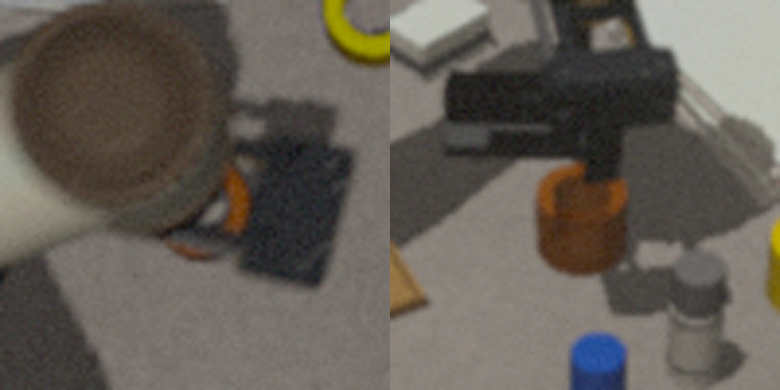

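Emit:
move_arm([
  {"fingers":1,"dx":0.2,"dy":0.1,"dz":1.0,"rx":0,"ry":0,"rz":0},
  {"fingers":1,"dx":0.2,"dy":0.1,"dz":2.0,"rx":0,"ry":0,"rz":0},
  {"fingers":1,"dx":0.2,"dy":0.1,"dz":2.5,"rx":0,"ry":0,"rz":0},
  {"fingers":1,"dx":0.2,"dy":0.1,"dz":2.9,"rx":0,"ry":0,"rz":0},
  {"fingers":1,"dx":0.2,"dy":0.1,"dz":2.9,"rx":0,"ry":0,"rz":0},
])

```text
time_s: 4.0
tool_pos: [638.4, 73.5, 39.7]
tcp_rot: [[0.973, -0.232, -0.002], [-0.232, -0.973, -0.001], [-0.002, 0.001, -1.0]]
ft_force: [0.1, -0.2, 0.7]
opening: 86.9
```

Emit:
move_arm([
  {"fingers":0,"dx":0,"dy":0,"dz":0,"rx":0,"ry":0,"rz":0},
  {"fingers":0,"dx":0,"dy":0,"dz":0,"rx":0,"ry":0,"rz":0},
  {"fingers":0,"dx":0,"dy":0,"dz":0,"rx":0,"ry":0,"rz":0},
  {"fingers":0,"dx":0,"dy":0,"dz":0,"rx":0,"ry":0,"rz":0},
  {"fingers":0,"dx":0,"dy":0,"dz":0,"rx":0,"ry":0,"rz":0},
])

```text
time_s: 4.5
tool_pos: [639.5, 73.2, 41.7]
tcp_rot: [[0.973, -0.233, 0.001], [-0.233, -0.973, -0.0], [0.001, -0.0, -1.0]]
ft_force: [-0.7, -0.2, 3.0]
opening: 60.4
```

```bash
python3 go.py 639 71 150
```

```text
now [639.5  73.2  41.7] jaw -103.4 tilt [ 0.0009 -0.0001] open 60.4 F [-0.7 -0.2  3. ] t 4.5 j [ 0.36  0.61 -0.17  0.   -0.79  0.97]
dx 0.01 dy 0.07 dz -3.71
```

Emit:
move_arm([
  {"fingers":0,"dx":0,"dy":0,"dz":0,"rx":0,"ry":0,"rz":0},
  {"fingers":0,"dx":0,"dy":0,"dz":-1,"rx":0,"ry":0,"rz":0},
  {"fingers":0,"dx":0,"dy":0,"dz":-2,"rx":0,"ry":0,"rz":0},
  {"fingers":0,"dx":0,"dy":0,"dz":-3,"rx":0,"ry":0,"rz":0},
  {"fingers":0,"dx":0,"dy":0,"dz":-4,"rx":0,"ry":0,"rz":0},
])

```text
time_s: 5.0
tool_pos: [638.7, 73.4, 161.2]
tcp_rot: [[0.973, -0.233, -0.001], [-0.233, -0.973, 0.0], [-0.001, -0.0, -1.0]]
ft_force: [0.2, -0.6, -0.4]
opening: 60.6
```

```bash
python3 go.py 463 106 120;  python3 look.py pics/a2.png 639 71 130 60
```

```text
now [638.7  73.4 161.2] jaw -103.5 tilt [-0.001   0.0003] open 60.6 F [ 0.2 -0.6 -0.4] t 5.0 j [ 0.37  0.48 -0.06 -0.   -1.03  0.97]
dx -5.95 dy 0.31 dz 1.28
```

View pics/a2.png

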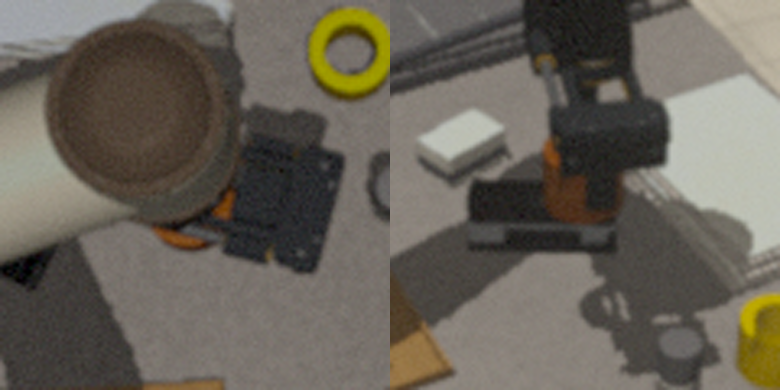

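The roll is held and hangs level. Now over to the square compartment.

Emit:
move_arm([
  {"fingers":0,"dx":-1.5,"dy":0.1,"dz":0,"rx":0,"ry":0,"rz":0},
  {"fingers":0,"dx":-3,"dy":0.2,"dz":0,"rx":0,"ry":0,"rz":0},
  {"fingers":0,"dx":-4.5,"dy":0.3,"dz":0,"rx":0,"ry":0,"rz":0},
  {"fingers":0,"dx":-5.9,"dy":0.3,"dz":0.5,"rx":0,"ry":0,"rz":0},
  {"fingers":0,"dx":-5.9,"dy":0.3,"dz":1.5,"rx":0,"ry":0,"rz":0},
])

```text
time_s: 5.6
tool_pos: [461.0, 105.9, 116.5]
tcp_rot: [[0.973, -0.231, 0.001], [-0.231, -0.973, 0.002], [0.001, -0.002, -1.0]]
ft_force: [1.6, 1.1, -1.5]
opening: 60.3
```

```bash
python3 go.py 463 106 43
```

```text
now [461.  105.9 116.5] jaw -103.3 tilt [0.0012 0.0023] open 60.3 F [ 1.6  1.1 -1.5] t 5.6 j [ 0.57  0.27 -0.53 -0.   -0.77  0.77]
dx 0.06 dy -0.01 dz 2.35
```

Emit:
move_arm([
  {"fingers":0,"dx":0.06,"dy":0,"dz":1.0,"rx":0,"ry":0,"rz":0},
  {"fingers":0,"dx":0.06,"dy":0,"dz":1.8,"rx":0,"ry":0,"rz":0},
  {"fingers":0,"dx":0.06,"dy":0,"dz":2.15,"rx":0,"ry":0,"rz":0},
  {"fingers":0,"dx":0.06,"dy":0,"dz":2.3,"rx":0,"ry":0,"rz":0},
  {"fingers":0,"dx":0.06,"dy":0,"dz":2.35,"rx":0,"ry":0,"rz":0},
])

```text
time_s: 6.1
tool_pos: [466.9, 105.4, 45.1]
tcp_rot: [[0.973, -0.233, -0.0], [-0.233, -0.973, -0.0], [-0.0, 0.0, -1.0]]
ft_force: [0.2, -0.6, -0.7]
opening: 60.5
```

```bash
python3 go.py 463 106 41.7;  python3 look.py pics/a3.png 463 106 30 50
```

```text
now [466.9 105.4  45.1] jaw -103.5 tilt [-0.0001 -0.0001] open 60.5 F [ 0.2 -0.6 -0.7] t 6.1 j [ 0.56  0.4  -0.59  0.   -0.58  0.77]
dx -0.13 dy 0.01 dz 0.01
```

View pics/a3.png

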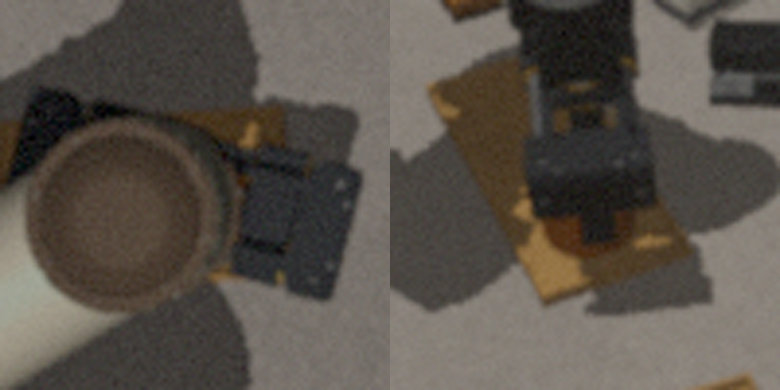

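Emit:
move_arm([
  {"fingers":0,"dx":-0.1,"dy":0,"dz":0.05,"rx":0,"ry":0,"rz":0},
  {"fingers":0,"dx":-0.1,"dy":0,"dz":0.05,"rx":0,"ry":0,"rz":0},
  {"fingers":1,"dx":-0.1,"dy":0,"dz":0.05,"rx":0,"ry":0,"rz":0},
  {"fingers":1,"dx":-0.1,"dy":0,"dz":0.05,"rx":0,"ry":0,"rz":0},
  {"fingers":1,"dx":-0.1,"dy":0,"dz":0.05,"rx":0,"ry":0,"rz":0},
])

```text
time_s: 6.7
tool_pos: [463.6, 105.9, 43.9]
tcp_rot: [[0.973, -0.233, -0.0], [-0.233, -0.973, 0.0], [-0.0, -0.0, -1.0]]
ft_force: [-0.6, 0.2, 0.3]
opening: 76.6
```

Emit:
move_arm([
  {"fingers":1,"dx":0,"dy":0,"dz":0,"rx":0,"ry":0,"rz":0},
  {"fingers":1,"dx":0,"dy":0,"dz":-1,"rx":0,"ry":0,"rz":0},
  {"fingers":1,"dx":0,"dy":0,"dz":-2.5,"rx":0,"ry":0,"rz":0},
  {"fingers":1,"dx":0,"dy":0,"dz":-4,"rx":0,"ry":0,"rz":0},
  {"fingers":1,"dx":0,"dy":0,"dz":-5,"rx":0,"ry":0,"rz":0},
])

```text
time_s: 7.2
tool_pos: [464.5, 106.3, 197.0]
tcp_rot: [[0.973, -0.232, 0.004], [-0.232, -0.973, 0.002], [0.003, -0.002, -1.0]]
ft_force: [1.2, -0.4, 0.3]
opening: 86.9
```

```bash
python3 go.py 455 400 160;  python3 look.py pics/a4.png 463 106 30 50
```

```text
now [464.5 106.3 197. ] jaw -103.4 tilt [0.0037 0.0017] open 86.9 F [ 1.2 -0.4  0.3] t 7.2 j [ 0.57  0.17 -0.42  0.   -0.97  0.77]
dx -2.59 dy -9.45 dz 1.15
```

View pics/a4.png

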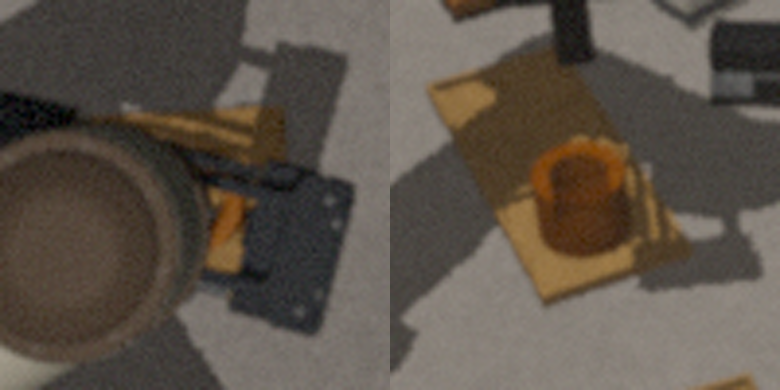

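```bash
sed -i '/^fitdraw(\[/d' crop.py; cat > z3.py <<'E'
from crop import *
Y=np.radians(-83)
fitdraw([('stamp_mid',[455,400,Y]),('stamp_mid',[453,398,Y]),('stamp_mid',[455,396,Y])],'pics/z3.png',fx=6)
E
python3 z3.py
```

```text
(no output)
```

View pics/z3.png

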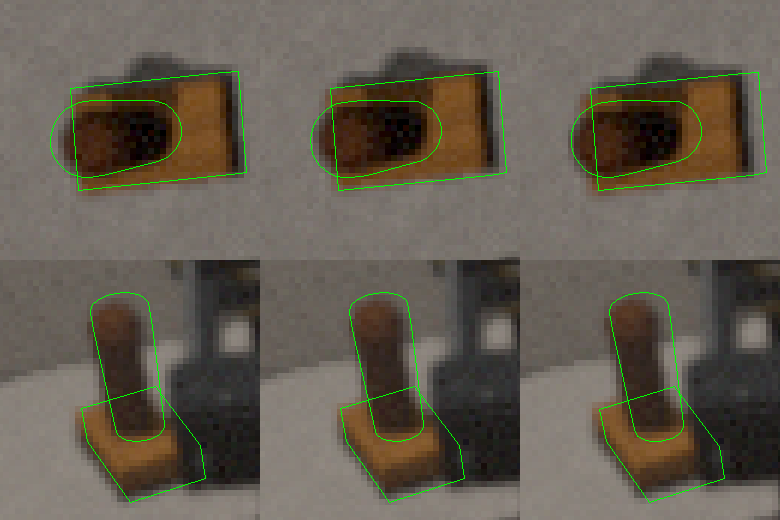

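```bash
python3 go.py 455 399 160 -176
```

```text
now [463.5 106.  194.1] jaw -103.5 tilt [0.0006 0.001 ] open 87.1 F [-1.1  0.8 -1. ] t 7.4 j [ 0.57  0.18 -0.42 -0.   -0.97  0.77]
dx -2.55 dy -9.43 dz 1.05 rz 9.07
```

Emit:
move_arm([
  {"fingers":1,"dx":-2.5,"dy":-9.4,"dz":0,"rx":0,"ry":0,"rz":9},
  {"fingers":1,"dx":-2.5,"dy":-9.4,"dz":0,"rx":0,"ry":0,"rz":9},
  {"fingers":1,"dx":-2.5,"dy":-9.4,"dz":0,"rx":0,"ry":0,"rz":9},
  {"fingers":1,"dx":-2.5,"dy":-9.4,"dz":0,"rx":0,"ry":0,"rz":9},
  {"fingers":1,"dx":-2.5,"dy":-9.4,"dz":0,"rx":0,"ry":0,"rz":9},
])

```text
time_s: 7.9
tool_pos: [456.7, 348.2, 191.6]
tcp_rot: [[0.569, -0.822, -0.003], [-0.822, -0.569, -0.003], [0.001, 0.004, -1.0]]
ft_force: [0.8, 0.1, -0.0]
opening: 87.0
```

```bash
python3 go.py 455 399 160 -176
```

```text
now [456.7 348.2 191.6] jaw -145.3 tilt [-0.0028 -0.0032] open 87.0 F [ 0.8  0.1 -0. ] t 7.9 j [ 0.93  0.34 -0.19 -0.   -1.04 -0.33]
dx -1.42 dy -0.92 dz 0.95 rz 3.84
```

Emit:
move_arm([
  {"fingers":1,"dx":-1.4,"dy":-0.9,"dz":0,"rx":0,"ry":0,"rz":3.8},
  {"fingers":1,"dx":-1.4,"dy":-0.9,"dz":0,"rx":0,"ry":0,"rz":3.8},
  {"fingers":1,"dx":-1.4,"dy":-0.9,"dz":0.5,"rx":0,"ry":0,"rz":3.8},
  {"fingers":1,"dx":-1.4,"dy":-0.9,"dz":1,"rx":0,"ry":0,"rz":3.8},
  {"fingers":1,"dx":-1.4,"dy":-0.9,"dz":1,"rx":0,"ry":0,"rz":3.8},
])

```text
time_s: 8.4
tool_pos: [453.9, 395.2, 159.2]
tcp_rot: [[0.081, -0.997, -0.006], [-0.997, -0.081, -0.007], [0.007, 0.007, -1.0]]
ft_force: [1.1, 0.5, -0.4]
opening: 86.9
```

```bash
python3 go.py 455 399 52 -176;  python3 look.py pics/b1.png 455 399 60 50
```

```text
now [453.9 395.2 159.2] jaw -175.3 tilt [-0.0061 -0.0071] open 86.9 F [ 1.1  0.5 -0.4] t 8.4 j [ 0.98  0.42 -0.16 -0.   -1.   -0.9 ]
dx -0.15 dy -0.07 dz 3.47 rz 0.08
```

View pics/b1.png

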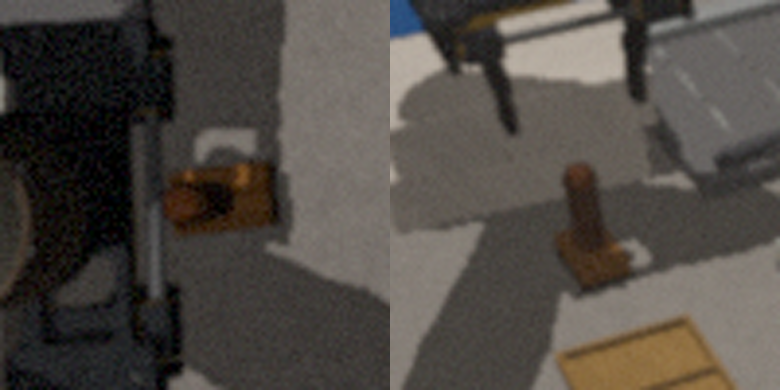

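Emit:
move_arm([
  {"fingers":1,"dx":-0.1,"dy":-0.1,"dz":1,"rx":0,"ry":0,"rz":0},
  {"fingers":1,"dx":-0.1,"dy":-0.1,"dz":2,"rx":0,"ry":0,"rz":0},
  {"fingers":1,"dx":-0.1,"dy":-0.1,"dz":3,"rx":0,"ry":0,"rz":0},
  {"fingers":1,"dx":-0.1,"dy":-0.1,"dz":3.45,"rx":0,"ry":0,"rz":0},
  {"fingers":1,"dx":-0.1,"dy":-0.1,"dz":3.45,"rx":0,"ry":0,"rz":0},
])

```text
time_s: 9.0
tool_pos: [458.0, 399.3, 58.7]
tcp_rot: [[0.082, -0.997, -0.002], [-0.997, -0.082, -0.003], [0.003, 0.002, -1.0]]
ft_force: [-0.3, 0.7, -0.0]
opening: 87.1
```

```bash
python3 go.py 455 399 52 -176;  python3 look.py pics/b2.png 455 399 60 40
```

```text
now [458.  399.3  58.7] jaw -175.3 tilt [-0.0022 -0.0032] open 87.1 F [-0.3  0.7 -0. ] t 9.0 j [ 0.98  0.54 -0.25 -0.   -0.78 -0.9 ]
dx 0.00 dy 0.10 dz 0.12 rz 0.09
```

View pics/b2.png

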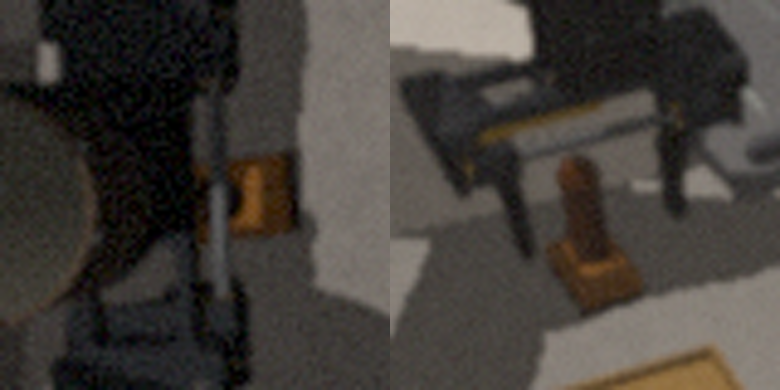

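Emit:
move_arm([
  {"fingers":0,"dx":0,"dy":0,"dz":0,"rx":0,"ry":0,"rz":0},
  {"fingers":0,"dx":0,"dy":0,"dz":0,"rx":0,"ry":0,"rz":0},
  {"fingers":0,"dx":0,"dy":0,"dz":0,"rx":0,"ry":0,"rz":0},
  {"fingers":0,"dx":0,"dy":0,"dz":0,"rx":0,"ry":0,"rz":0},
  {"fingers":0,"dx":0,"dy":0,"dz":0,"rx":0,"ry":0,"rz":0},
])

```text
time_s: 9.6
tool_pos: [458.5, 400.3, 60.6]
tcp_rot: [[0.082, -0.997, 0.0], [-0.997, -0.082, 0.0], [-0.0, -0.0, -1.0]]
ft_force: [1.3, -1.0, 1.0]
opening: 54.9
```

Emit:
move_arm([
  {"fingers":0,"dx":0,"dy":0,"dz":0,"rx":0,"ry":0,"rz":0},
  {"fingers":0,"dx":0,"dy":0,"dz":0,"rx":0,"ry":0,"rz":0},
  {"fingers":0,"dx":0,"dy":0,"dz":0,"rx":0,"ry":0,"rz":0},
  {"fingers":0,"dx":0,"dy":0,"dz":0,"rx":0,"ry":0,"rz":0},
  {"fingers":0,"dx":0,"dy":0,"dz":0,"rx":0,"ry":0,"rz":0},
])

```text
time_s: 10.1
tool_pos: [458.4, 400.1, 60.0]
tcp_rot: [[0.081, -0.997, -0.0], [-0.997, -0.081, -0.0], [0.0, 0.0, -1.0]]
ft_force: [0.1, 0.0, -0.3]
opening: 24.8
```

```bash
python3 go.py 456 194 150 -89
```

```text
now [458.4 400.1  60. ] jaw -175.3 tilt [-0.0002 -0.0003] open 24.8 F [ 0.1  0.  -0.3] t 10.1 j [ 0.98  0.54 -0.25 -0.   -0.78 -0.9 ]
dx 6.84 dy 0.64 dz -3.10 rz -10.79
```

Emit:
move_arm([
  {"fingers":0,"dx":0,"dy":0,"dz":0,"rx":0,"ry":0,"rz":0},
  {"fingers":0,"dx":0,"dy":0,"dz":0,"rx":0,"ry":0,"rz":0},
  {"fingers":0,"dx":0,"dy":0,"dz":-1,"rx":0,"ry":0,"rz":0},
  {"fingers":0,"dx":0,"dy":0,"dz":-2,"rx":0,"ry":0,"rz":0},
  {"fingers":0,"dx":0,"dy":0,"dz":-3.3,"rx":0,"ry":0,"rz":0},
])

```text
time_s: 10.6
tool_pos: [457.8, 399.4, 158.8]
tcp_rot: [[0.081, -0.997, -0.002], [-0.997, -0.081, -0.003], [0.003, 0.003, -1.0]]
ft_force: [0.9, 0.6, -0.9]
opening: 25.1
```

```bash
python3 go.py 456 194 157 -89;  python3 look.py pics/b3.png 455 399 120 40
```

```text
now [457.8 399.4 158.8] jaw -175.3 tilt [-0.0025 -0.0029] open 25.1 F [ 0.9  0.6 -0.9] t 10.6 j [ 0.98  0.43 -0.15 -0.   -0.99 -0.9 ]
dx 6.82 dy 0.62 dz -0.02 rz -10.79
```

View pics/b3.png

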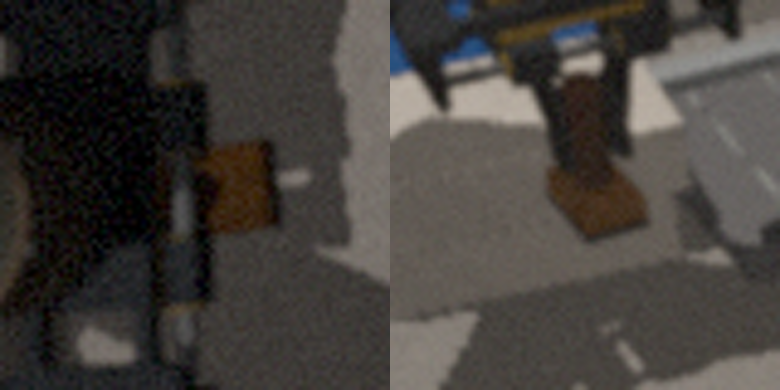

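Emit:
move_arm([
  {"fingers":0,"dx":6.8,"dy":0.6,"dz":0,"rx":0,"ry":0,"rz":-10.9},
  {"fingers":0,"dx":6.8,"dy":0.6,"dz":0,"rx":0,"ry":0,"rz":-10.9},
  {"fingers":0,"dx":6.8,"dy":0.6,"dz":0,"rx":0,"ry":0,"rz":-10.9},
  {"fingers":0,"dx":6.8,"dy":0.6,"dz":0,"rx":0,"ry":0,"rz":-10.9},
  {"fingers":0,"dx":6.8,"dy":0.6,"dz":0,"rx":0,"ry":0,"rz":-10.9},
])

```text
time_s: 11.2
tool_pos: [455.3, 190.5, 158.6]
tcp_rot: [[0.738, -0.674, -0.003], [-0.674, -0.738, -0.002], [-0.001, 0.004, -1.0]]
ft_force: [-0.8, 0.2, -1.2]
opening: 24.9
```

```bash
python3 go.py 456 194 157 -88
```

```text
now [455.3 190.5 158.6] jaw -132.4 tilt [-0.0032 -0.0019] open 24.9 F [-0.8  0.2 -1.2] t 11.2 j [ 0.73  0.25 -0.43 -0.   -0.9   0.11]
dx -0.06 dy -0.10 dz -0.05 rz -5.55
```

Emit:
move_arm([
  {"fingers":0,"dx":0,"dy":0,"dz":0,"rx":0,"ry":0,"rz":-5.5},
  {"fingers":0,"dx":0,"dy":0,"dz":0,"rx":0,"ry":0,"rz":-5.5},
  {"fingers":0,"dx":0,"dy":0,"dz":0,"rx":0,"ry":0,"rz":-5.5},
  {"fingers":0,"dx":0,"dy":0,"dz":0.5,"rx":0,"ry":0,"rz":-5.5},
  {"fingers":0,"dx":0,"dy":0,"dz":1,"rx":0,"ry":0,"rz":-5.5},
])

```text
time_s: 11.7
tool_pos: [457.2, 195.5, 129.0]
tcp_rot: [[1.0, 0.015, 0.001], [0.015, -1.0, 0.001], [0.001, -0.001, -1.0]]
ft_force: [-0.4, -0.4, -1.9]
opening: 25.3
```

Emit:
move_arm([
  {"fingers":0,"dx":0,"dy":0,"dz":0,"rx":0,"ry":0,"rz":-0.1},
  {"fingers":0,"dx":0,"dy":0,"dz":0,"rx":0,"ry":0,"rz":-0.1},
  {"fingers":0,"dx":0,"dy":0,"dz":0.5,"rx":0,"ry":0,"rz":-0.1},
  {"fingers":0,"dx":0,"dy":0,"dz":1,"rx":0,"ry":0,"rz":-0.1},
  {"fingers":0,"dx":0,"dy":0,"dz":1,"rx":0,"ry":0,"rz":-0.1},
])

```text
time_s: 12.2
tool_pos: [456.5, 194.9, 98.5]
tcp_rot: [[1.0, 0.02, -0.002], [0.02, -1.0, -0.002], [-0.002, 0.002, -1.0]]
ft_force: [-0.1, 0.7, -1.1]
opening: 25.1
```

```bash
python3 go.py 456 194 61 -88;  python3 look.py pics/b4.png 456 194 30 40
```

```text
now [456.5 194.9  98.5] jaw -88.8 tilt [-0.0021 -0.0016] open 25.1 F [-0.1  0.7 -1.1] t 12.2 j [ 0.73  0.34 -0.49 -0.   -0.74  0.86]
dx -0.02 dy 0.03 dz 1.15 rz -0.11
```

View pics/b4.png

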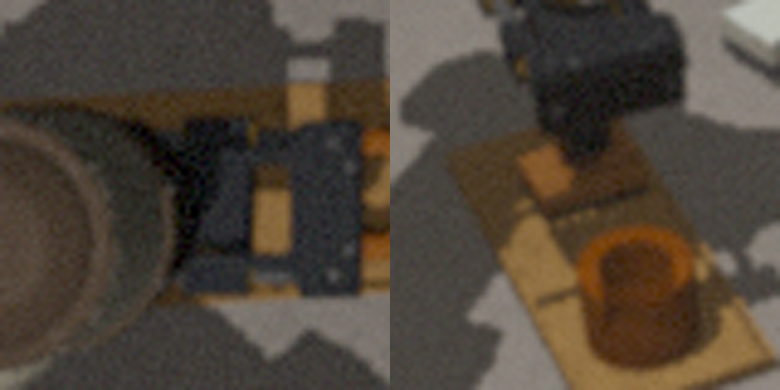

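Emit:
move_arm([
  {"fingers":0,"dx":0,"dy":0,"dz":0.5,"rx":0,"ry":0,"rz":0},
  {"fingers":0,"dx":0,"dy":0,"dz":0.9,"rx":0,"ry":0,"rz":0},
  {"fingers":0,"dx":0,"dy":0,"dz":1.1,"rx":0,"ry":0,"rz":0},
  {"fingers":0,"dx":0,"dy":0,"dz":1.15,"rx":0,"ry":0,"rz":0},
  {"fingers":0,"dx":0,"dy":0,"dz":1.15,"rx":0,"ry":0,"rz":0},
])

```text
time_s: 12.8
tool_pos: [457.6, 195.7, 65.4]
tcp_rot: [[1.0, 0.023, 0.001], [0.023, -1.0, 0.001], [0.001, -0.001, -1.0]]
ft_force: [1.0, 0.0, -0.8]
opening: 25.3
```

```bash
python3 go.py 456 194 60 -88;  python3 look.py pics/b5.png 456 194 30 40
```

```text
now [457.6 195.7  65.4] jaw -88.7 tilt [0.0009 0.0005] open 25.3 F [ 1.   0.  -0.8] t 12.8 j [ 0.73  0.39 -0.53  0.   -0.66  0.86]
dx -0.06 dy 0.06 dz 0.08 rz -0.09
```

View pics/b5.png

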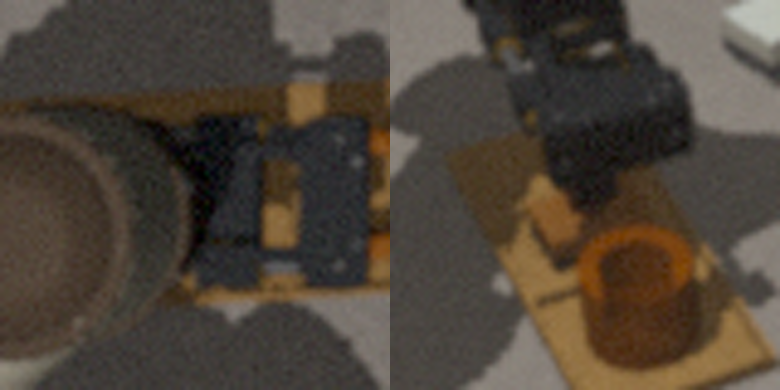

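Emit:
move_arm([
  {"fingers":0,"dx":0,"dy":0,"dz":0.07,"rx":0,"ry":0,"rz":0},
  {"fingers":0,"dx":0,"dy":0,"dz":0.07,"rx":0,"ry":0,"rz":0},
  {"fingers":0.5,"dx":0,"dy":0,"dz":0.07,"rx":0,"ry":0,"rz":0},
  {"fingers":0.5,"dx":0,"dy":0,"dz":0.07,"rx":0,"ry":0,"rz":0},
  {"fingers":0.5,"dx":0,"dy":0,"dz":0.07,"rx":0,"ry":0,"rz":0},
])

```text
time_s: 13.4
tool_pos: [457.3, 195.4, 62.8]
tcp_rot: [[1.0, 0.023, 0.0], [0.023, -1.0, 0.0], [0.0, -0.0, -1.0]]
ft_force: [-0.2, -0.1, 0.2]
opening: 39.8
```

Emit:
move_arm([
  {"fingers":0.5,"dx":0,"dy":0,"dz":0,"rx":0,"ry":0,"rz":0},
  {"fingers":0.5,"dx":0,"dy":0,"dz":0,"rx":0,"ry":0,"rz":0},
  {"fingers":0.5,"dx":0,"dy":0,"dz":-1,"rx":0,"ry":0,"rz":0},
  {"fingers":0.5,"dx":0,"dy":0,"dz":-2.5,"rx":0,"ry":0,"rz":0},
  {"fingers":0.5,"dx":0,"dy":0,"dz":-4,"rx":0,"ry":0,"rz":0},
])

```text
time_s: 13.9
tool_pos: [456.7, 195.0, 183.6]
tcp_rot: [[1.0, 0.023, -0.001], [0.023, -1.0, -0.001], [-0.002, 0.001, -1.0]]
ft_force: [1.6, 1.0, -0.0]
opening: 43.8
```

```bash
python3 go.py 653 -67 200 -88;  python3 look.py pics/b6.png 456 194 30 40
```

```text
now [456.7 195.  183.6] jaw -88.7 tilt [-0.0015 -0.0014] open 43.8 F [ 1.6  1.  -0. ] t 13.9 j [ 0.73  0.23 -0.39  0.   -0.96  0.86]
dx 6.34 dy 8.88 dz -0.64 rz -0.09
```

View pics/b6.png

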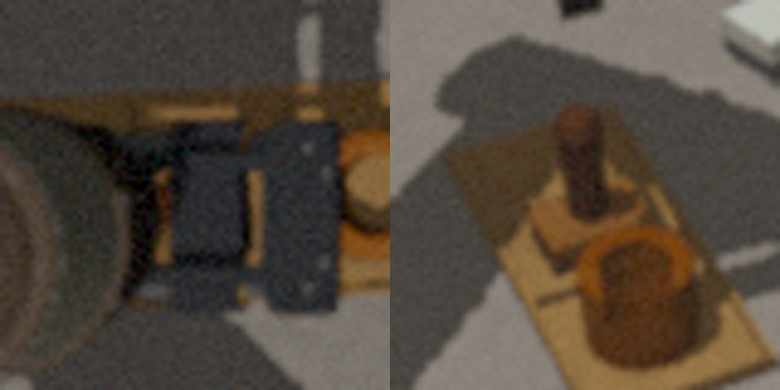

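Emit:
move_arm([
  {"fingers":1,"dx":6.3,"dy":8.9,"dz":0,"rx":0,"ry":0,"rz":0},
  {"fingers":1,"dx":6.3,"dy":8.9,"dz":0,"rx":0,"ry":0,"rz":0},
  {"fingers":1,"dx":6.3,"dy":8.9,"dz":0,"rx":0,"ry":0,"rz":0},
  {"fingers":1,"dx":6.3,"dy":8.9,"dz":0,"rx":0,"ry":0,"rz":0},
  {"fingers":1,"dx":6.3,"dy":8.9,"dz":0,"rx":0,"ry":0,"rz":0},
])

```text
time_s: 14.5
tool_pos: [607.0, -7.0, 182.2]
tcp_rot: [[1.0, 0.023, -0.0], [0.023, -1.0, 0.0], [-0.0, -0.0, -1.0]]
ft_force: [1.2, 0.4, -0.3]
opening: 75.6
```

Emit:
move_arm([
  {"fingers":1,"dx":2,"dy":2.9,"dz":0,"rx":0,"ry":0,"rz":0},
  {"fingers":1,"dx":2,"dy":2.9,"dz":0,"rx":0,"ry":0,"rz":0},
  {"fingers":1,"dx":2,"dy":2.9,"dz":0,"rx":0,"ry":0,"rz":0},
  {"fingers":1,"dx":2,"dy":2.9,"dz":0,"rx":0,"ry":0,"rz":0},
  {"fingers":1,"dx":2,"dy":2.9,"dz":0,"rx":0,"ry":0,"rz":0},
])

```text
time_s: 15.0
tool_pos: [667.4, -90.3, 182.1]
tcp_rot: [[1.0, 0.023, -0.001], [0.023, -1.0, 0.0], [-0.001, -0.0, -1.0]]
ft_force: [0.5, 0.9, -0.4]
opening: 86.8
```

```bash
python3 go.py 653 -67 64;  python3 look.py pics/c1.png 653 -67 60 40
```

```text
now [667.4 -90.3 182.1] jaw -88.7 tilt [-0.0014  0.0003] open 86.8 F [ 0.5  0.9 -0.4] t 15.0 j [ 0.1   0.51  0.05 -0.   -1.11  1.49]
dx -0.46 dy -0.79 dz 3.84
```

View pics/c1.png

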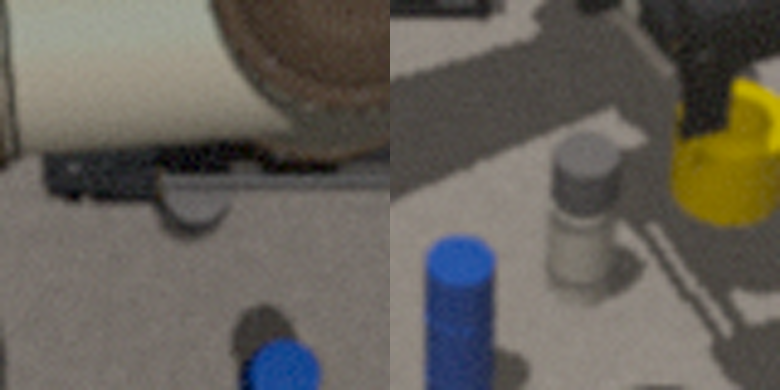

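Emit:
move_arm([
  {"fingers":1,"dx":-0.45,"dy":-0.8,"dz":0,"rx":0,"ry":0,"rz":0},
  {"fingers":1,"dx":-0.45,"dy":-0.8,"dz":0,"rx":0,"ry":0,"rz":0},
  {"fingers":1,"dx":-0.45,"dy":-0.8,"dz":0,"rx":0,"ry":0,"rz":0},
  {"fingers":1,"dx":-0.45,"dy":-0.8,"dz":0.7,"rx":0,"ry":0,"rz":0},
  {"fingers":1,"dx":-0.45,"dy":-0.8,"dz":1.4,"rx":0,"ry":0,"rz":0},
])

```text
time_s: 15.6
tool_pos: [654.8, -66.8, 141.5]
tcp_rot: [[1.0, 0.023, 0.003], [0.023, -1.0, 0.0], [0.003, -0.0, -1.0]]
ft_force: [-0.7, 0.7, -0.7]
opening: 86.9
```

```bash
python3 go.py 653 -67 64;  python3 look.py pics/c2.png 653 -67 60 40
```

```text
now [654.8 -66.8 141.5] jaw -88.7 tilt [0.0031 0.0003] open 86.9 F [-0.7  0.7 -0.7] t 15.6 j [ 0.14  0.52 -0.04  0.   -1.01  1.45]
dx -0.07 dy 0.00 dz 2.48
```

View pics/c2.png

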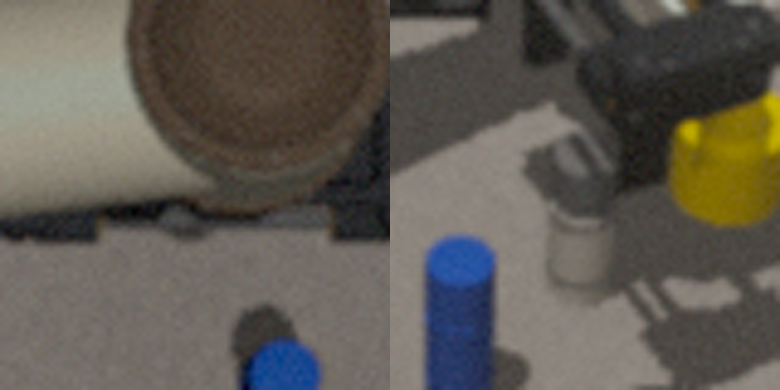

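Emit:
move_arm([
  {"fingers":1,"dx":-0.05,"dy":-0.05,"dz":1,"rx":0,"ry":0,"rz":0},
  {"fingers":1,"dx":-0.05,"dy":-0.05,"dz":1.8,"rx":0,"ry":0,"rz":0},
  {"fingers":1,"dx":-0.05,"dy":-0.05,"dz":2.4,"rx":0,"ry":0,"rz":0},
  {"fingers":1,"dx":-0.05,"dy":-0.05,"dz":2.45,"rx":0,"ry":0,"rz":0},
  {"fingers":1,"dx":-0.05,"dy":-0.05,"dz":2.45,"rx":0,"ry":0,"rz":0},
])

```text
time_s: 16.2
tool_pos: [653.3, -65.9, 68.1]
tcp_rot: [[1.0, 0.023, 0.001], [0.023, -1.0, -0.0], [0.001, 0.0, -1.0]]
ft_force: [0.2, -0.5, 0.8]
opening: 87.0
```

```bash
python3 go.py 653 -67 64;  python3 look.py pics/c3.png 653 -67 60 40
```

```text
now [653.3 -65.9  68.1] jaw -88.7 tilt [ 0.0011 -0.0005] open 87.0 F [ 0.2 -0.5  0.8] t 16.2 j [ 0.15  0.6  -0.12  0.   -0.86  1.45]
dx -0.01 dy 0.04 dz 0.04
```

View pics/c3.png

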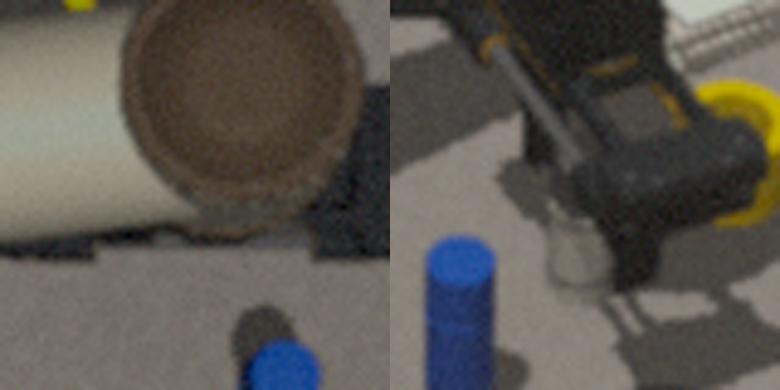

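Emit:
move_arm([
  {"fingers":0,"dx":0,"dy":0,"dz":0,"rx":0,"ry":0,"rz":0},
  {"fingers":0,"dx":0,"dy":0,"dz":0,"rx":0,"ry":0,"rz":0},
  {"fingers":0,"dx":0,"dy":0,"dz":0,"rx":0,"ry":0,"rz":0},
  {"fingers":0,"dx":0,"dy":0,"dz":0,"rx":0,"ry":0,"rz":0},
  {"fingers":0,"dx":0,"dy":0,"dz":0,"rx":0,"ry":0,"rz":0},
])

```text
time_s: 16.8
tool_pos: [652.6, -65.8, 67.3]
tcp_rot: [[1.0, 0.023, 0.0], [0.023, -1.0, -0.0], [0.0, 0.0, -1.0]]
ft_force: [0.1, 0.7, 0.1]
opening: 54.7
```

Emit:
move_arm([
  {"fingers":0,"dx":0,"dy":0,"dz":0,"rx":0,"ry":0,"rz":0},
  {"fingers":0,"dx":0,"dy":0,"dz":0,"rx":0,"ry":0,"rz":0},
  {"fingers":0,"dx":0,"dy":0,"dz":0,"rx":0,"ry":0,"rz":0},
  {"fingers":0,"dx":0,"dy":0,"dz":0,"rx":0,"ry":0,"rz":0},
  {"fingers":0,"dx":0,"dy":0,"dz":0,"rx":0,"ry":0,"rz":0},
])

```text
time_s: 17.3
tool_pos: [652.5, -65.7, 67.0]
tcp_rot: [[1.0, 0.023, -0.0], [0.023, -1.0, 0.0], [-0.0, -0.0, -1.0]]
ft_force: [-0.6, 0.2, 0.1]
opening: 32.5
```

```bash
python3 go.py 653 -67 64
```

```text
now [652.5 -65.7  67. ] jaw -88.7 tilt [-0.0002  0.    ] open 32.5 F [-0.6  0.2  0.1] t 17.3 j [ 0.15  0.6  -0.12 -0.   -0.86  1.45]
dx 0.02 dy 0.04 dz 0.00
```

Emit:
move_arm([
  {"fingers":0,"dx":0,"dy":0,"dz":0,"rx":0,"ry":0,"rz":0},
  {"fingers":0,"dx":0,"dy":0,"dz":-1,"rx":0,"ry":0,"rz":0},
  {"fingers":0,"dx":0,"dy":0,"dz":-2,"rx":0,"ry":0,"rz":0},
  {"fingers":0,"dx":0,"dy":0,"dz":-3,"rx":0,"ry":0,"rz":0},
  {"fingers":0,"dx":0,"dy":0,"dz":-4.2,"rx":0,"ry":0,"rz":0},
])

```text
time_s: 17.8
tool_pos: [651.7, -65.8, 193.3]
tcp_rot: [[1.0, 0.022, -0.003], [0.022, -1.0, 0.0], [-0.003, -0.0, -1.0]]
ft_force: [0.2, 0.1, -1.0]
opening: 32.7
```

```bash
python3 go.py 451 264 190 -86;  python3 look.py pics/c4.png 653 -67 130 40
```

```text
now [651.7 -65.8 193.3] jaw -88.7 tilt [-0.0027  0.0001] open 32.7 F [ 0.2  0.1 -1. ] t 17.8 j [ 0.15  0.47  0.02 -0.   -1.12  1.45]
dx -6.44 dy -11.14 dz 0.03 rz -0.34
```

View pics/c4.png

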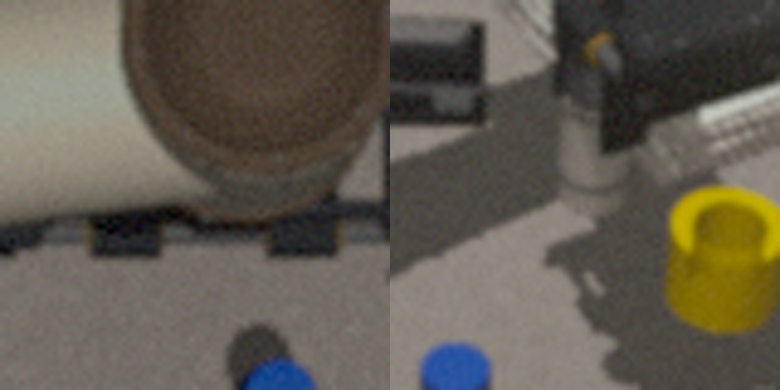

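Emit:
move_arm([
  {"fingers":0,"dx":-6.4,"dy":-11.1,"dz":0,"rx":0,"ry":0,"rz":0},
  {"fingers":0,"dx":-6.4,"dy":-11.1,"dz":0,"rx":0,"ry":0,"rz":0},
  {"fingers":0,"dx":-6.4,"dy":-11.1,"dz":0,"rx":0,"ry":0,"rz":0},
  {"fingers":0,"dx":-6.4,"dy":-11.1,"dz":0,"rx":0,"ry":0,"rz":0},
  {"fingers":0,"dx":-6.4,"dy":-11.1,"dz":0,"rx":0,"ry":0,"rz":0},
])

```text
time_s: 18.4
tool_pos: [521.3, 149.2, 192.7]
tcp_rot: [[1.0, 0.022, -0.001], [0.022, -1.0, -0.0], [-0.001, 0.0, -1.0]]
ft_force: [0.6, 0.2, -1.2]
opening: 32.6
```

```bash
python3 go.py 451 264 190 -86
```

```text
now [521.3 149.2 192.7] jaw -88.7 tilt [-0.0005 -0.0001] open 32.6 F [ 0.6  0.2 -1.2] t 18.4 j [ 0.58  0.29 -0.27 -0.   -1.01  1.02]
dx -2.26 dy -3.88 dz -0.01 rz -0.34
```

Emit:
move_arm([
  {"fingers":0,"dx":-1,"dy":-1.9,"dz":0,"rx":0,"ry":0,"rz":0},
  {"fingers":0,"dx":-2,"dy":-3.4,"dz":0,"rx":0,"ry":0,"rz":0},
  {"fingers":0,"dx":-2.25,"dy":-3.9,"dz":0,"rx":0,"ry":0,"rz":0},
  {"fingers":0,"dx":-2.25,"dy":-3.9,"dz":0,"rx":0,"ry":0,"rz":0},
  {"fingers":0,"dx":-2.25,"dy":-3.9,"dz":0.8,"rx":0,"ry":0,"rz":0},
])

```text
time_s: 18.9
tool_pos: [453.8, 265.8, 171.7]
tcp_rot: [[1.0, 0.026, 0.006], [0.026, -1.0, 0.005], [0.006, -0.005, -1.0]]
ft_force: [0.2, 0.1, -0.2]
opening: 32.7
```

```bash
python3 go.py 451 264 68; python3 look.py pics/c5.png 451 264 40 45
```

```text
now [453.8 265.8 171.7] jaw -88.5 tilt [0.0058 0.0048] open 32.7 F [ 0.2  0.1 -0.2] t 18.9 j [ 0.84  0.28 -0.34  0.   -0.94  0.76]
dx -0.12 dy 0.07 dz 3.35
```

View pics/c5.png

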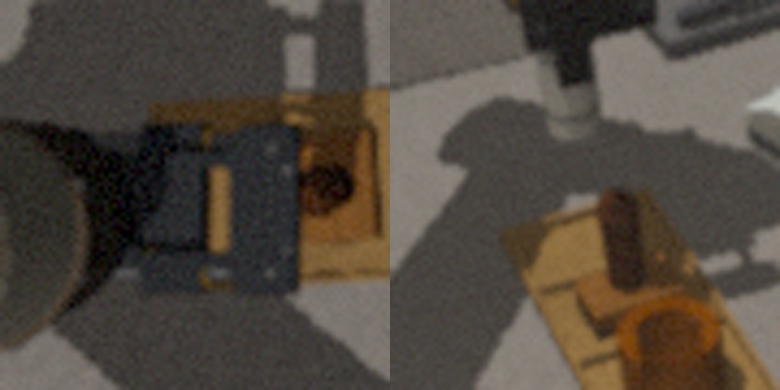

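Emit:
move_arm([
  {"fingers":0,"dx":-0.1,"dy":0,"dz":1,"rx":0,"ry":0,"rz":0},
  {"fingers":0,"dx":-0.1,"dy":0,"dz":2,"rx":0,"ry":0,"rz":0},
  {"fingers":0,"dx":-0.1,"dy":0,"dz":2.8,"rx":0,"ry":0,"rz":0},
  {"fingers":0,"dx":-0.1,"dy":0,"dz":3.2,"rx":0,"ry":0,"rz":0},
  {"fingers":0,"dx":-0.1,"dy":0,"dz":3.2,"rx":0,"ry":0,"rz":0},
])

```text
time_s: 19.5
tool_pos: [449.5, 262.2, 72.0]
tcp_rot: [[1.0, 0.022, -0.002], [0.022, -1.0, -0.003], [-0.002, 0.003, -1.0]]
ft_force: [0.2, -0.7, -1.3]
opening: 33.1
```

```bash
python3 go.py 451 264 67; python3 look.py pics/c6.png 451 264 40 40
```

```text
now [449.5 262.2  72. ] jaw -88.8 tilt [-0.0024 -0.0027] open 33.1 F [ 0.2 -0.7 -1.3] t 19.5 j [ 0.84  0.41 -0.46  0.   -0.7   0.75]
dx 0.05 dy -0.06 dz 0.07
```

View pics/c6.png

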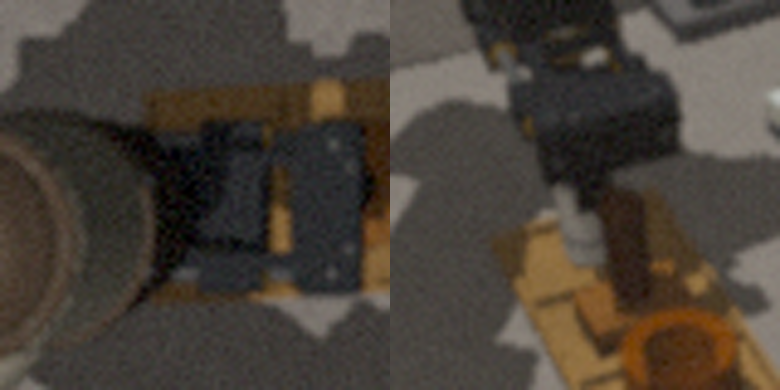

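Emit:
move_arm([
  {"fingers":0,"dx":0,"dy":0,"dz":0.03,"rx":0,"ry":0,"rz":0},
  {"fingers":0,"dx":0,"dy":0,"dz":0.03,"rx":0,"ry":0,"rz":0},
  {"fingers":0,"dx":0,"dy":0,"dz":0.03,"rx":0,"ry":0,"rz":0},
  {"fingers":0,"dx":0,"dy":0,"dz":0.03,"rx":0,"ry":0,"rz":0},
  {"fingers":0,"dx":0,"dy":0,"dz":0.03,"rx":0,"ry":0,"rz":0},
])

```text
time_s: 20.1
tool_pos: [449.8, 263.4, 72.5]
tcp_rot: [[1.0, 0.023, 0.0], [0.023, -1.0, 0.0], [0.0, -0.0, -1.0]]
ft_force: [-0.1, 0.1, -1.0]
opening: 32.9
```

Still about 2.5 mm above the floor; lower and release.

Emit:
move_arm([
  {"fingers":0,"dx":0,"dy":0,"dz":0.08,"rx":0,"ry":0,"rz":0},
  {"fingers":0,"dx":0,"dy":0,"dz":0.08,"rx":0,"ry":0,"rz":0},
  {"fingers":0,"dx":0,"dy":0,"dz":0.08,"rx":0,"ry":0,"rz":0},
  {"fingers":0.6,"dx":0,"dy":0,"dz":0.08,"rx":0,"ry":0,"rz":0},
  {"fingers":0.6,"dx":0,"dy":0,"dz":0.08,"rx":0,"ry":0,"rz":0},
])

```text
time_s: 20.6
tool_pos: [449.6, 263.2, 69.8]
tcp_rot: [[1.0, 0.022, -0.0], [0.022, -1.0, -0.0], [-0.0, 0.0, -1.0]]
ft_force: [-0.4, 0.5, -0.8]
opening: 42.1
```

Emit:
move_arm([
  {"fingers":0.6,"dx":0,"dy":0,"dz":0,"rx":0,"ry":0,"rz":0},
  {"fingers":0.6,"dx":0,"dy":0,"dz":0,"rx":0,"ry":0,"rz":0},
  {"fingers":0.6,"dx":0,"dy":0,"dz":0,"rx":0,"ry":0,"rz":0},
  {"fingers":0.6,"dx":0,"dy":0,"dz":-0.5,"rx":0,"ry":0,"rz":0},
  {"fingers":0.6,"dx":0,"dy":0,"dz":-1.5,"rx":0,"ry":0,"rz":0},
])

```text
time_s: 21.1
tool_pos: [448.4, 262.0, 113.2]
tcp_rot: [[1.0, 0.022, -0.005], [0.022, -1.0, -0.004], [-0.005, 0.004, -1.0]]
ft_force: [-0.5, 0.1, -0.0]
opening: 52.3
```

Emit:
move_arm([
  {"fingers":0.6,"dx":0,"dy":0,"dz":-1.5,"rx":0,"ry":0,"rz":0},
  {"fingers":0.6,"dx":0,"dy":0,"dz":-3,"rx":0,"ry":0,"rz":0},
  {"fingers":1,"dx":1.5,"dy":0,"dz":-3,"rx":0,"ry":0,"rz":0},
  {"fingers":1,"dx":3,"dy":0,"dz":-3,"rx":0,"ry":0,"rz":0},
  {"fingers":1,"dx":4.5,"dy":0,"dz":-3,"rx":0,"ry":0,"rz":0},
])

```text
time_s: 21.6
tool_pos: [586.0, 266.5, 205.9]
tcp_rot: [[1.0, 0.023, 0.001], [0.023, -1.0, 0.001], [0.001, -0.001, -1.0]]
ft_force: [-0.8, 0.2, 0.2]
opening: 68.2
```

```bash
python3 go.py 645 187 150 -113; python3 look.py pics/c7.png 451 264 40 40
```

```text
now [586.  266.5 205.9] jaw -88.7 tilt [0.0012 0.0012] open 68.2 F [-0.8  0.2  0.2] t 21.6 j [ 0.68  0.44  0.   -0.   -1.13  0.92]
dx 1.90 dy 2.70 dz 1.76 rz 3.04
```

View pics/c7.png

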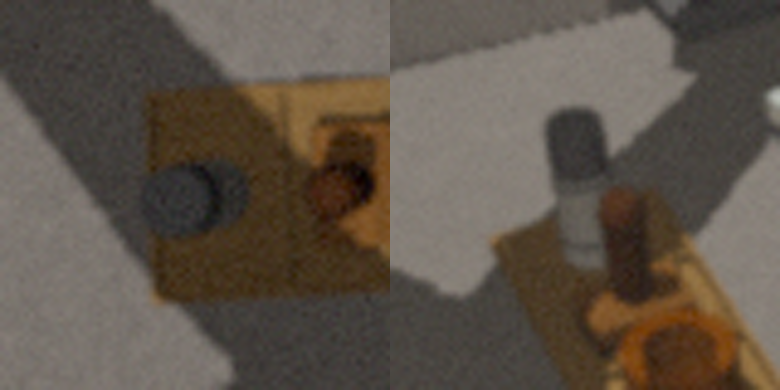

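```bash
cat > z4.py <<'E'
from crop import *
M['stapler_mid']=np.vstack([box(130,34,28,56)])
fitdraw([('stapler_mid',[639,189,np.radians(-23)]),('stapler_mid',[645,187,np.radians(-23)]),('stapler_mid',[645,187,np.radians(-26)])],'pics/z4.png',fx=4)
E
python3 z4.py
```

```text
(no output)
```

View pics/z4.png

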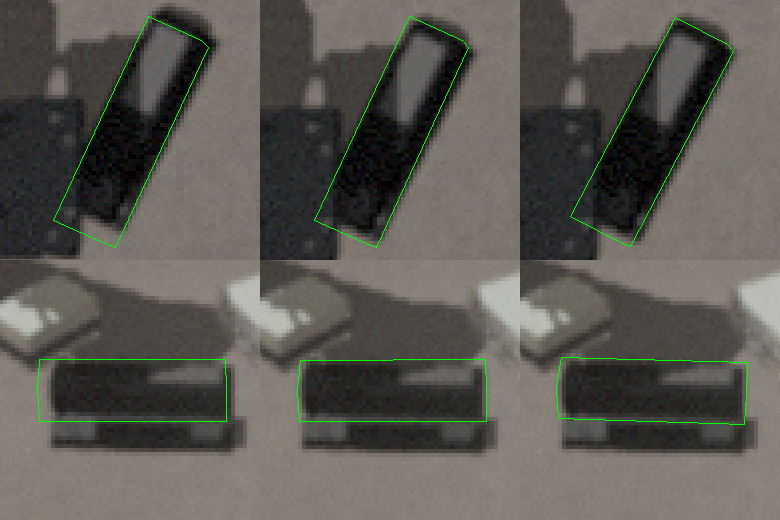

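```bash
cat > z5.py <<'E'
from crop import *
M['stapler_mid']=np.vstack([box(130,36,0,22)])
fitdraw([('stapler_mid',[645,187,np.radians(-23)]),('stapler_mid',[651,184,np.radians(-23)]),('stapler_mid',[651,184,np.radians(-26)])],'pics/z5.png',fx=4)
E
python3 z5.py
```

```text
(no output)
```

View pics/z5.png

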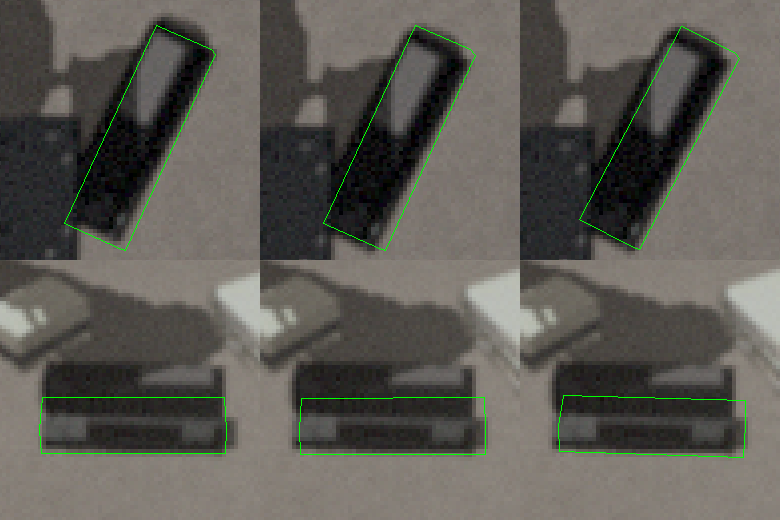

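```bash
python3 go.py 649 186 150 -114
```

```text
now [583.7 266.1 204.6] jaw -88.7 tilt [-0.001  -0.0005] open 85.8 F [-0.5  0.2  0.4] t 21.9 j [ 0.68  0.44 -0.01 -0.   -1.13  0.91]
dx 2.12 dy 2.72 dz 1.72 rz 3.16
```

Emit:
move_arm([
  {"fingers":1,"dx":2.1,"dy":2.7,"dz":1,"rx":0,"ry":0,"rz":3.15},
  {"fingers":1,"dx":2.1,"dy":2.7,"dz":1,"rx":0,"ry":0,"rz":3.15},
  {"fingers":1,"dx":2.1,"dy":2.7,"dz":1.5,"rx":0,"ry":0,"rz":3.15},
  {"fingers":1,"dx":2.1,"dy":2.7,"dz":2,"rx":0,"ry":0,"rz":3.15},
  {"fingers":1,"dx":2.1,"dy":2.7,"dz":2.5,"rx":0,"ry":0,"rz":3.15},
])

```text
time_s: 22.4
tool_pos: [648.6, 186.5, 130.0]
tcp_rot: [[0.914, -0.405, 0.0], [-0.405, -0.914, 0.0], [0.0, -0.0, -1.0]]
ft_force: [-0.0, 1.0, -0.0]
opening: 87.2
```

```bash
python3 go.py 649 186 42 -114; python3 look.py pics/d1.png 649 186 40 45
```

```text
now [648.6 186.5 130. ] jaw -113.9 tilt [0.0002 0.0003] open 87.2 F [-0.  1. -0.] t 22.4 j [ 0.52  0.56 -0.01 -0.   -1.01  0.63]
dx 0.02 dy 0.01 dz 2.83 rz 0.01
```

View pics/d1.png

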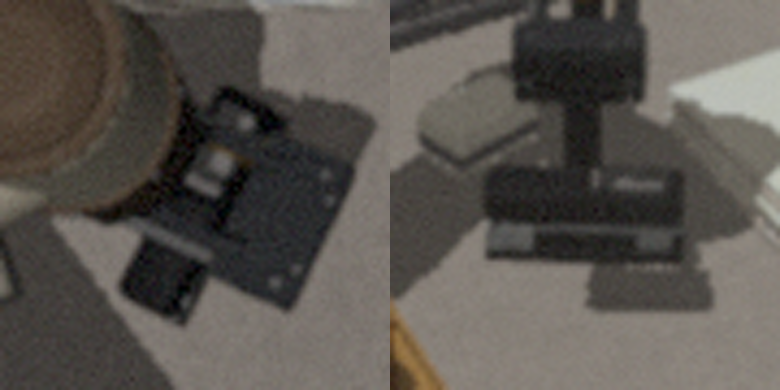

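Emit:
move_arm([
  {"fingers":1,"dx":0,"dy":0,"dz":1,"rx":0,"ry":0,"rz":0},
  {"fingers":1,"dx":0,"dy":0,"dz":2,"rx":0,"ry":0,"rz":0},
  {"fingers":1,"dx":0,"dy":0,"dz":2.5,"rx":0,"ry":0,"rz":0},
  {"fingers":1,"dx":0,"dy":0,"dz":2.85,"rx":0,"ry":0,"rz":0},
  {"fingers":1,"dx":0,"dy":0,"dz":2.85,"rx":0,"ry":0,"rz":0},
])

```text
time_s: 23.0
tool_pos: [649.0, 186.9, 43.9]
tcp_rot: [[0.914, -0.405, -0.001], [-0.405, -0.914, -0.001], [-0.001, 0.001, -1.0]]
ft_force: [0.4, 0.5, 0.1]
opening: 87.2
```

Emit:
move_arm([
  {"fingers":0,"dx":0,"dy":0,"dz":0,"rx":0,"ry":0,"rz":0},
  {"fingers":0,"dx":0,"dy":0,"dz":0,"rx":0,"ry":0,"rz":0},
  {"fingers":0,"dx":0,"dy":0,"dz":0,"rx":0,"ry":0,"rz":0},
  {"fingers":0,"dx":0,"dy":0,"dz":0,"rx":0,"ry":0,"rz":0},
  {"fingers":0,"dx":0,"dy":0,"dz":0,"rx":0,"ry":0,"rz":0},
])

```text
time_s: 23.5
tool_pos: [649.7, 186.9, 44.8]
tcp_rot: [[0.914, -0.405, 0.001], [-0.405, -0.914, 0.0], [0.0, -0.001, -1.0]]
ft_force: [-0.4, 0.6, -1.2]
opening: 55.2
```

Emit:
move_arm([
  {"fingers":0,"dx":0,"dy":0,"dz":0,"rx":0,"ry":0,"rz":0},
  {"fingers":0,"dx":0,"dy":0,"dz":0,"rx":0,"ry":0,"rz":0},
  {"fingers":0,"dx":0,"dy":0,"dz":0,"rx":0,"ry":0,"rz":0},
  {"fingers":0,"dx":0,"dy":0,"dz":0,"rx":0,"ry":0,"rz":0},
  {"fingers":0,"dx":0,"dy":0,"dz":0,"rx":0,"ry":0,"rz":0},
])

```text
time_s: 24.0
tool_pos: [649.4, 186.6, 44.4]
tcp_rot: [[0.914, -0.405, -0.0], [-0.405, -0.914, -0.0], [-0.0, 0.001, -1.0]]
ft_force: [-0.1, -0.6, -0.0]
opening: 33.7
```

```bash
python3 go.py 649 186 42 -114; python3 look.py pics/d2.png 649 186 40 45
```

```text
now [649.4 186.6  44.4] jaw -113.9 tilt [-0.0004 -0.0004] open 33.7 F [-0.1 -0.6 -0. ] t 24.0 j [ 0.52  0.65 -0.08  0.   -0.84  0.63]
dx -0.00 dy 0.02 dz -0.02 rz 0.01
```

View pics/d2.png

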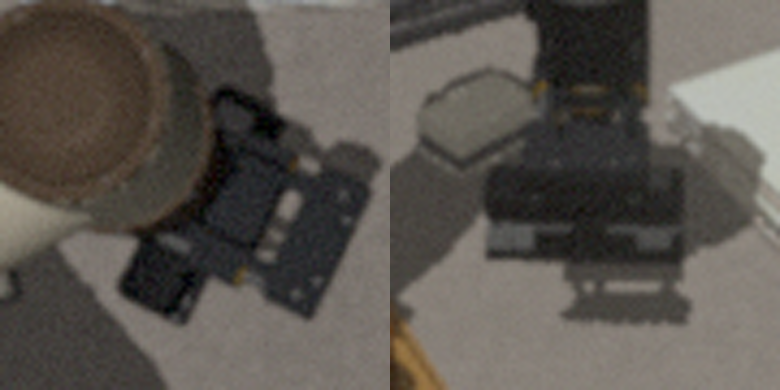

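Emit:
move_arm([
  {"fingers":0,"dx":0,"dy":0,"dz":0,"rx":0,"ry":0,"rz":0},
  {"fingers":0,"dx":0,"dy":0,"dz":-1,"rx":0,"ry":0,"rz":0},
  {"fingers":0,"dx":0,"dy":0,"dz":-2,"rx":0,"ry":0,"rz":0},
  {"fingers":0,"dx":0,"dy":0,"dz":-3,"rx":0,"ry":0,"rz":0},
  {"fingers":0,"dx":0,"dy":0,"dz":-4.3,"rx":0,"ry":0,"rz":0},
])

```text
time_s: 24.6
tool_pos: [648.0, 186.7, 171.8]
tcp_rot: [[0.914, -0.406, -0.005], [-0.406, -0.914, -0.001], [-0.004, 0.003, -1.0]]
ft_force: [0.8, 0.7, -3.1]
opening: 33.4
```

```bash
python3 go.py 473 -203.5 170 -181.5; python3 look.py pics/d3.png 649 186 130 50
```

```text
now [648.  186.7 171.8] jaw -113.9 tilt [-0.005  -0.0009] open 33.4 F [ 0.8  0.7 -3.1] t 24.6 j [ 0.52  0.52  0.05 -0.   -1.1   0.63]
dx -0.05 dy 14.25 dz 0.00 rz 8.44
```

View pics/d3.png

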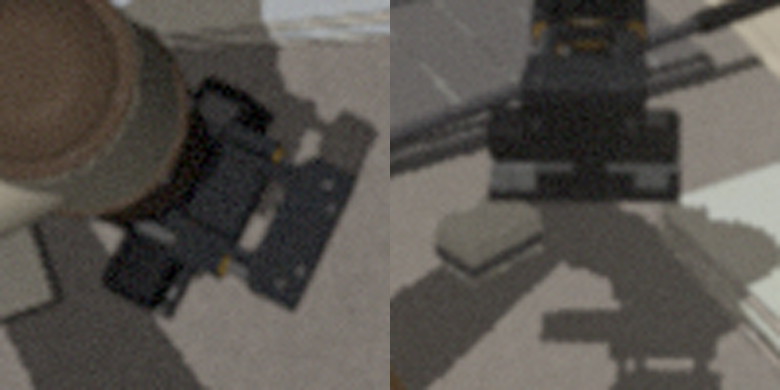

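The stapler is held level. Carry it over and rotate.

Emit:
move_arm([
  {"fingers":0,"dx":0,"dy":14.2,"dz":0,"rx":0,"ry":0,"rz":4.2},
  {"fingers":0,"dx":0,"dy":14.2,"dz":0,"rx":0,"ry":0,"rz":4.2},
  {"fingers":0,"dx":0,"dy":14.2,"dz":0,"rx":0,"ry":0,"rz":4.2},
  {"fingers":0,"dx":0,"dy":14.2,"dz":0,"rx":0,"ry":0,"rz":4.2},
  {"fingers":0,"dx":0,"dy":14.2,"dz":0,"rx":0,"ry":0,"rz":4.2},
])

```text
time_s: 25.2
tool_pos: [546.3, -43.1, 171.9]
tcp_rot: [[0.535, -0.845, -0.002], [-0.845, -0.535, 0.001], [-0.001, 0.001, -1.0]]
ft_force: [0.9, -0.4, -3.1]
opening: 33.6
```

```bash
python3 go.py 473 -203.5 170 -181.5
```

```text
now [546.3 -43.1 171.9] jaw -147.6 tilt [-0.0019  0.0005] open 33.6 F [ 0.9 -0.4 -3.1] t 25.2 j [ 0.22  0.32 -0.28 -0.   -0.97  0.35]
dx 3.21 dy 4.93 dz -0.04 rz 4.23
```

Emit:
move_arm([
  {"fingers":0,"dx":3.2,"dy":4.9,"dz":0,"rx":0,"ry":0,"rz":4.2},
  {"fingers":0,"dx":3.2,"dy":4.9,"dz":0,"rx":0,"ry":0,"rz":4.2},
  {"fingers":0,"dx":3.2,"dy":4.9,"dz":0,"rx":0,"ry":0,"rz":4.2},
  {"fingers":0,"dx":3.2,"dy":4.9,"dz":0,"rx":0,"ry":0,"rz":4.2},
  {"fingers":0,"dx":3.2,"dy":4.9,"dz":0,"rx":0,"ry":0,"rz":4.2},
])

```text
time_s: 25.7
tool_pos: [473.2, -203.8, 171.9]
tcp_rot: [[-0.026, -1.0, -0.003], [-1.0, 0.026, 0.001], [-0.001, 0.003, -1.0]]
ft_force: [-0.1, 0.5, -3.4]
opening: 33.9
```

```bash
python3 go.py 473 -203.5 65 -181.5
```

```text
now [ 473.2 -203.8  171.9] jaw 178.5 tilt [-0.0026  0.0011] open 33.9 F [-0.1  0.5 -3.4] t 25.7 j [-0.09  0.27 -0.36 -0.   -0.94  0.07]
dx -0.01 dy -0.00 dz 3.46 rz -0.00
```

Emit:
move_arm([
  {"fingers":0,"dx":0,"dy":0,"dz":1,"rx":0,"ry":0,"rz":0},
  {"fingers":0,"dx":0,"dy":0,"dz":2,"rx":0,"ry":0,"rz":0},
  {"fingers":0,"dx":0,"dy":0,"dz":3,"rx":0,"ry":0,"rz":0},
  {"fingers":0,"dx":0,"dy":0,"dz":3.5,"rx":0,"ry":0,"rz":0},
  {"fingers":0,"dx":0,"dy":0,"dz":3.5,"rx":0,"ry":0,"rz":0},
])

```text
time_s: 26.2
tool_pos: [473.8, -200.7, 65.2]
tcp_rot: [[-0.019, -1.0, -0.007], [-1.0, 0.019, 0.001], [-0.001, 0.007, -1.0]]
ft_force: [-0.1, -0.2, -3.1]
opening: 33.5
```

```bash
python3 go.py 473 -203.5 44.4 -181.5; python3 look.py pics/d4.png 473 -195 30 50
```

```text
now [ 473.8 -200.7   65.2] jaw 178.9 tilt [-0.0068  0.0014] open 33.5 F [-0.1 -0.2 -3.1] t 26.2 j [-0.09  0.41 -0.48 -0.   -0.69  0.07]
dx 0.10 dy 0.02 dz 0.59 rz 0.05
```

View pics/d4.png

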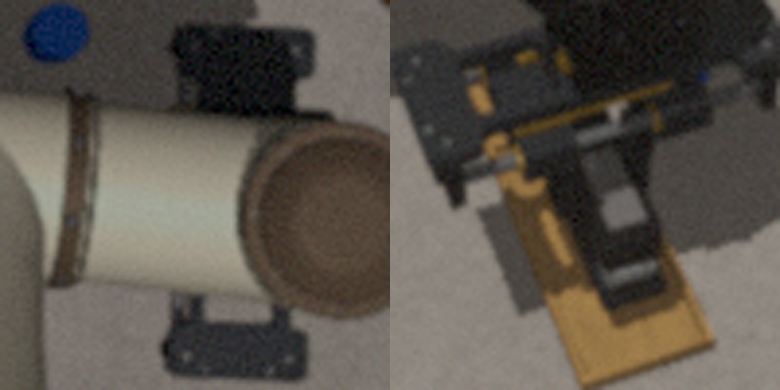

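Emit:
move_arm([
  {"fingers":0,"dx":0.05,"dy":0,"dz":0.3,"rx":0,"ry":0,"rz":0},
  {"fingers":0,"dx":0.05,"dy":0,"dz":0.45,"rx":0,"ry":0,"rz":0},
  {"fingers":0,"dx":0.05,"dy":0,"dz":0.5,"rx":0,"ry":0,"rz":0},
  {"fingers":0,"dx":0.05,"dy":0,"dz":0.5,"rx":0,"ry":0,"rz":0},
  {"fingers":0,"dx":0.05,"dy":0,"dz":0.5,"rx":0,"ry":0,"rz":0},
])

```text
time_s: 26.8
tool_pos: [476.0, -203.2, 53.6]
tcp_rot: [[-0.019, -1.0, 0.001], [-1.0, 0.019, -0.0], [0.0, -0.001, -1.0]]
ft_force: [0.1, 0.2, -2.5]
opening: 33.6
```

```bash
python3 go.py 473 -203.5 44.4 -181.5; python3 look.py pics/d5.png 473 -195 30 40
```

```text
now [ 476.  -203.2   53.6] jaw 178.9 tilt [ 0.0007 -0.0001] open 33.6 F [ 0.1  0.2 -2.5] t 26.8 j [-0.09  0.43 -0.49  0.   -0.65  0.07]
dx 0.01 dy 0.10 dz 0.21 rz 0.05
```

View pics/d5.png

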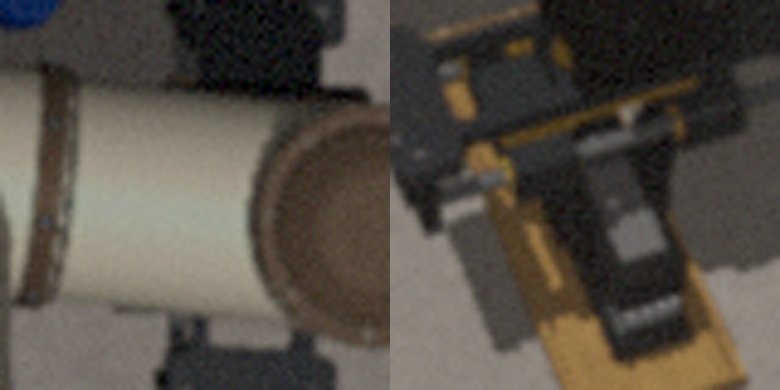

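Emit:
move_arm([
  {"fingers":0,"dx":0,"dy":0.1,"dz":0.1,"rx":0,"ry":0,"rz":0.05},
  {"fingers":0,"dx":0,"dy":0.1,"dz":0.18,"rx":0,"ry":0,"rz":0.05},
  {"fingers":0,"dx":0,"dy":0.1,"dz":0.2,"rx":0,"ry":0,"rz":0.05},
  {"fingers":0,"dx":0,"dy":0.1,"dz":0.2,"rx":0,"ry":0,"rz":0.05},
  {"fingers":0,"dx":0,"dy":0.1,"dz":0.2,"rx":0,"ry":0,"rz":0.05},
])

```text
time_s: 27.4
tool_pos: [472.9, -203.1, 47.4]
tcp_rot: [[-0.026, -1.0, 0.0], [-1.0, 0.026, -0.0], [0.0, -0.0, -1.0]]
ft_force: [-1.1, -0.1, -3.5]
opening: 33.8
```

```bash
python3 go.py 473 -203.5 44.4 -181.5
```

```text
now [ 472.9 -203.1   47.4] jaw 178.5 tilt [ 0.0003 -0.0001] open 33.8 F [-1.1 -0.1 -3.5] t 27.4 j [-0.09  0.44 -0.5   0.   -0.63  0.06]
dx 0.01 dy -0.00 dz -0.00 rz 0.00
```

Emit:
move_arm([
  {"fingers":0,"dx":0,"dy":0,"dz":0.04,"rx":0,"ry":0,"rz":0},
  {"fingers":0,"dx":0,"dy":0,"dz":0.04,"rx":0,"ry":0,"rz":0},
  {"fingers":0,"dx":0,"dy":0,"dz":0.04,"rx":0,"ry":0,"rz":0},
  {"fingers":0.7,"dx":0,"dy":0,"dz":0.04,"rx":0,"ry":0,"rz":0},
  {"fingers":0.7,"dx":0,"dy":0,"dz":0.04,"rx":0,"ry":0,"rz":0},
])

```text
time_s: 27.9
tool_pos: [473.6, -203.3, 46.6]
tcp_rot: [[-0.026, -1.0, 0.002], [-1.0, 0.026, -0.0], [0.0, -0.002, -1.0]]
ft_force: [-0.1, -0.1, -0.2]
opening: 43.3
```

Emit:
move_arm([
  {"fingers":0.7,"dx":0,"dy":0,"dz":0,"rx":0,"ry":0,"rz":0},
  {"fingers":0.7,"dx":0,"dy":0,"dz":0,"rx":0,"ry":0,"rz":0},
  {"fingers":0.7,"dx":0,"dy":0,"dz":0,"rx":0,"ry":0,"rz":0},
  {"fingers":0.7,"dx":0,"dy":0,"dz":-0.7,"rx":0,"ry":0,"rz":0},
  {"fingers":0.7,"dx":0,"dy":0,"dz":-1.7,"rx":0,"ry":0,"rz":0},
])

```text
time_s: 28.4
tool_pos: [471.4, -202.9, 96.1]
tcp_rot: [[-0.027, -1.0, -0.005], [-1.0, 0.027, 0.001], [-0.001, 0.005, -1.0]]
ft_force: [1.1, -1.2, 0.4]
opening: 60.5
```

```bash
python3 go.py 453 -384.5 150 -181.5; python3 look.py pics/d6.png 473 -195 30 40
```

```text
now [ 471.4 -202.9   96.1] jaw 178.5 tilt [-0.0048  0.0007] open 60.5 F [ 1.1 -1.2  0.4] t 28.4 j [-0.09  0.36 -0.45 -0.   -0.76  0.06]
dx 6.06 dy 0.46 dz -1.90 rz -0.00
```

View pics/d6.png

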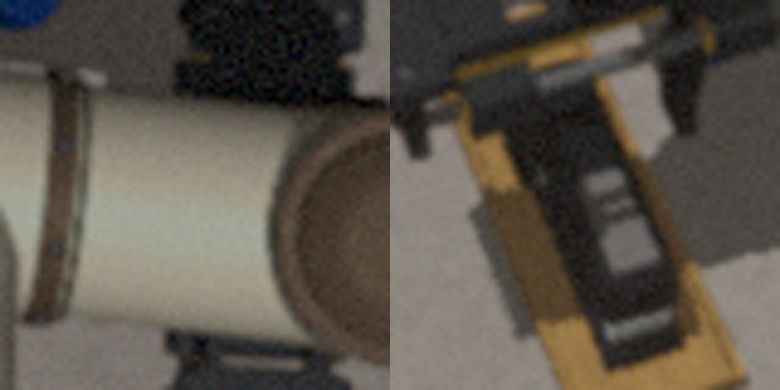

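Emit:
move_arm([
  {"fingers":1,"dx":0,"dy":0,"dz":-1.6,"rx":0,"ry":0,"rz":0},
  {"fingers":1,"dx":1.5,"dy":0,"dz":-2,"rx":0,"ry":0,"rz":0},
  {"fingers":1,"dx":3,"dy":0.4,"dz":-2,"rx":0,"ry":0,"rz":0},
  {"fingers":1,"dx":3,"dy":0.4,"dz":-2,"rx":0,"ry":0,"rz":0},
  {"fingers":1,"dx":3,"dy":0.4,"dz":-2,"rx":0,"ry":0,"rz":0},
])

```text
time_s: 29.0
tool_pos: [457.6, -293.5, 156.5]
tcp_rot: [[-0.029, -1.0, -0.001], [-1.0, 0.029, 0.001], [-0.001, 0.001, -1.0]]
ft_force: [0.4, 0.5, 0.0]
opening: 85.8
```

```bash
cat > z6.py <<'E'
from crop import *
fitdraw([('small_glue_mid',[452,-385,0]),('small_glue_mid',[455,-384,0]),('small_glue_mid',[455,-388,0])],'pics/z6.png',fx=7)
E
python3 z6.py;python3 go.py 455 -385 150 -181.5
```

```text
now [ 458.1 -292.2  156.6] jaw 178.5 tilt [-0.0011  0.0005] open 86.3 F [-0.1  0.   0.4] t 29.1 j [-0.27  0.33 -0.32 -0.   -0.93  0.24]
dx 3.09 dy 0.02 dz 0.12 rz 0.00
```

View pics/z6.png

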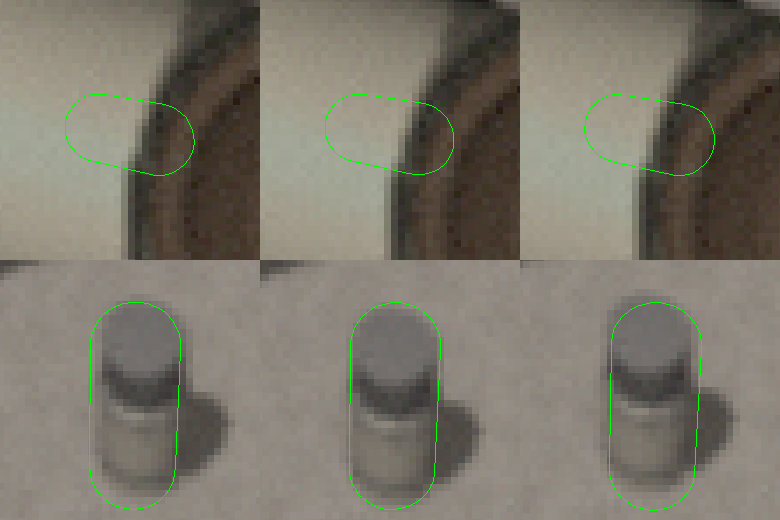

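Emit:
move_arm([
  {"fingers":1,"dx":1.5,"dy":0,"dz":0,"rx":0,"ry":0,"rz":0},
  {"fingers":1,"dx":3.1,"dy":0,"dz":0,"rx":0,"ry":0,"rz":0},
  {"fingers":1,"dx":3.1,"dy":0,"dz":0,"rx":0,"ry":0,"rz":0},
  {"fingers":1,"dx":3.1,"dy":0,"dz":1,"rx":0,"ry":0,"rz":0},
  {"fingers":1,"dx":3.1,"dy":0,"dz":1.5,"rx":0,"ry":0,"rz":0},
])

```text
time_s: 29.6
tool_pos: [455.5, -384.1, 110.0]
tcp_rot: [[-0.026, -1.0, -0.002], [-1.0, 0.026, 0.002], [-0.002, 0.002, -1.0]]
ft_force: [-0.5, 1.2, -0.7]
opening: 87.1
```

```bash
python3 go.py 456 -384.5 46; python3 look.py pics/e1.png 456 -385 40 35
```

```text
now [ 455.5 -384.1  110. ] jaw 178.5 tilt [-0.0023  0.0021] open 87.1 F [-0.5  1.2 -0.7] t 29.6 j [-0.43  0.46 -0.24 -0.   -0.87  0.4 ]
dx 0.02 dy -0.02 dz 2.03
```

View pics/e1.png

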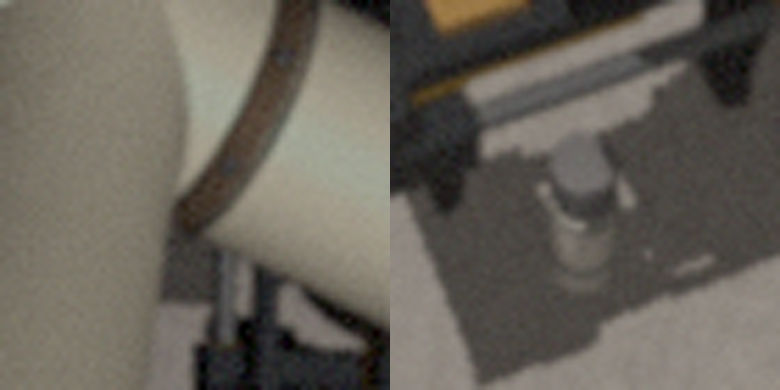

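Emit:
move_arm([
  {"fingers":1,"dx":0,"dy":0,"dz":0.8,"rx":0,"ry":0,"rz":0},
  {"fingers":1,"dx":0,"dy":0,"dz":1.6,"rx":0,"ry":0,"rz":0},
  {"fingers":1,"dx":0,"dy":0,"dz":2,"rx":0,"ry":0,"rz":0},
  {"fingers":1,"dx":0,"dy":0,"dz":2,"rx":0,"ry":0,"rz":0},
  {"fingers":1,"dx":0,"dy":0,"dz":2,"rx":0,"ry":0,"rz":0},
])

```text
time_s: 30.2
tool_pos: [456.9, -385.8, 53.2]
tcp_rot: [[-0.025, -1.0, 0.001], [-1.0, 0.025, -0.001], [0.001, -0.001, -1.0]]
ft_force: [0.6, -0.3, 0.6]
opening: 86.9
```

```bash
python3 go.py 456 -384.5 46; python3 look.py pics/e2.png 456 -385 40 35
```

```text
now [ 456.9 -385.8   53.2] jaw 178.6 tilt [ 0.0012 -0.0011] open 86.9 F [ 0.6 -0.3  0.6] t 30.2 j [-0.43  0.54 -0.29  0.   -0.75  0.4 ]
dx -0.04 dy 0.03 dz 0.14
```

View pics/e2.png

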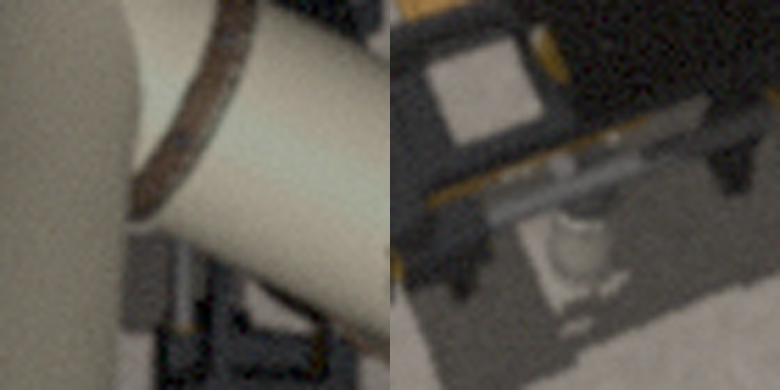

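Emit:
move_arm([
  {"fingers":1,"dx":0,"dy":0.08,"dz":0.12,"rx":0,"ry":0,"rz":0},
  {"fingers":0.6,"dx":0,"dy":0.08,"dz":0.12,"rx":0,"ry":0,"rz":0},
  {"fingers":0.6,"dx":0,"dy":0.08,"dz":0.12,"rx":0,"ry":0,"rz":0},
  {"fingers":0.6,"dx":0,"dy":0.08,"dz":0.12,"rx":0,"ry":0,"rz":0},
  {"fingers":0.6,"dx":0,"dy":0.08,"dz":0.12,"rx":0,"ry":0,"rz":0},
])

```text
time_s: 30.8
tool_pos: [453.6, -385.8, 48.7]
tcp_rot: [[-0.026, -1.0, 0.0], [-1.0, 0.026, -0.0], [0.0, -0.0, -1.0]]
ft_force: [-0.0, -0.5, 0.5]
opening: 62.9
```

```bash
python3 go.py 456 -384.5 46; python3 look.py pics/e3.png 456 -385 40 30
```

```text
now [ 453.6 -385.8   48.7] jaw 178.5 tilt [ 0.0002 -0.0001] open 62.9 F [-0.  -0.5  0.5] t 30.8 j [-0.43  0.54 -0.29  0.   -0.74  0.41]
dx -0.05 dy -0.08 dz -0.01
```

View pics/e3.png

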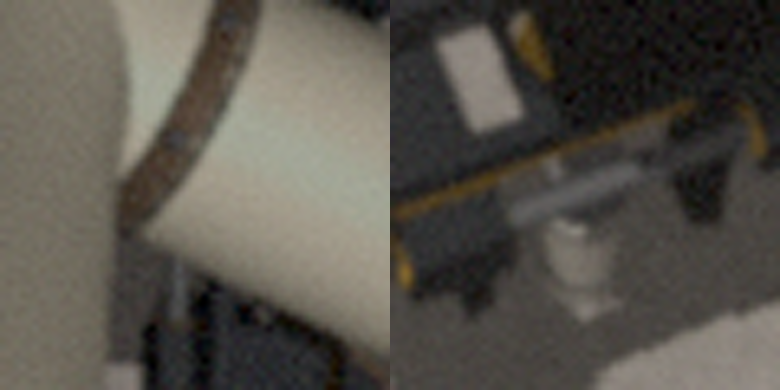

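Emit:
move_arm([
  {"fingers":0,"dx":0,"dy":0,"dz":0,"rx":0,"ry":0,"rz":0},
  {"fingers":0,"dx":0,"dy":0,"dz":0,"rx":0,"ry":0,"rz":0},
  {"fingers":0,"dx":0,"dy":0,"dz":0,"rx":0,"ry":0,"rz":0},
  {"fingers":0,"dx":0,"dy":0,"dz":0,"rx":0,"ry":0,"rz":0},
  {"fingers":0,"dx":0,"dy":0,"dz":0,"rx":0,"ry":0,"rz":0},
])

```text
time_s: 31.4
tool_pos: [453.6, -385.7, 48.6]
tcp_rot: [[-0.026, -1.0, 0.0], [-1.0, 0.026, 0.0], [-0.0, -0.0, -1.0]]
ft_force: [-0.4, -0.1, -0.4]
opening: 21.4
```

Emit:
move_arm([
  {"fingers":0,"dx":0,"dy":0,"dz":0,"rx":0,"ry":0,"rz":0},
  {"fingers":0,"dx":0,"dy":0,"dz":0,"rx":0,"ry":0,"rz":0},
  {"fingers":0,"dx":0,"dy":0,"dz":0,"rx":0,"ry":0,"rz":0},
  {"fingers":0,"dx":0,"dy":0,"dz":0,"rx":0,"ry":0,"rz":0},
  {"fingers":0,"dx":0,"dy":0,"dz":0,"rx":0,"ry":0,"rz":0},
])

```text
time_s: 31.9
tool_pos: [453.6, -385.7, 48.6]
tcp_rot: [[-0.026, -1.0, -0.0], [-1.0, 0.026, 0.0], [-0.0, 0.0, -1.0]]
ft_force: [-0.3, -0.2, -0.8]
opening: 21.6
```

```bash
python3 go.py 456 -384.5 46
```

```text
now [ 453.6 -385.7   48.6] jaw 178.5 tilt [-0.  0.] open 21.6 F [-0.3 -0.2 -0.8] t 31.9 j [-0.43  0.54 -0.29 -0.   -0.74  0.41]
dx -0.04 dy -0.08 dz -0.01
```

Emit:
move_arm([
  {"fingers":0,"dx":0,"dy":0,"dz":-0.5,"rx":0,"ry":0,"rz":0},
  {"fingers":0,"dx":0,"dy":0,"dz":-1.5,"rx":0,"ry":0,"rz":0},
  {"fingers":0,"dx":0,"dy":0,"dz":-2.5,"rx":0,"ry":0,"rz":0},
  {"fingers":0,"dx":0,"dy":0,"dz":-3.5,"rx":0,"ry":0,"rz":0},
  {"fingers":0,"dx":0,"dy":0,"dz":-4.3,"rx":0,"ry":0,"rz":0},
])

```text
time_s: 32.4
tool_pos: [453.8, -385.9, 179.6]
tcp_rot: [[-0.026, -1.0, 0.002], [-1.0, 0.026, -0.001], [0.001, -0.002, -1.0]]
ft_force: [0.3, 0.1, 0.4]
opening: 21.5
```

```bash
python3 go.py 475.5 -91.5 175 -135; python3 look.py pics/e4.png 456 -385 140 35; python3 - <<'E'
from h import *
c=read_camera('side')
for m in masks_of('big_glue_mid','side'):
    b=np.array(m['box'],float)+[0,0,1,1];r=least_squares(lambda p:boxres(c,M['big_glue_mid'],[*p,0],b),[500,0]);print(r.x.round(),r.cost,c['color'][m['mask']].mean(0).round())
E
```

```text
now [ 453.8 -385.9  179.6] jaw 178.5 tilt [ 0.0016 -0.001 ] open 21.5 F [0.3 0.1 0.4] t 32.4 j [-0.43  0.39 -0.16  0.   -1.02  0.41]
dx -9.83 dy -0.47 dz 0.04 rz -5.81
[451. 255.] 1.7130676237916747 [103.  96.  90.]
```

View pics/e4.png

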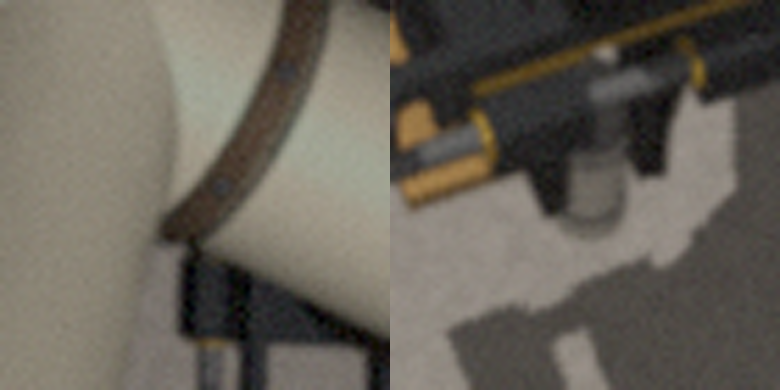

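Emit:
move_arm([
  {"fingers":0,"dx":-9.8,"dy":-0.5,"dz":0,"rx":0,"ry":0,"rz":-5.8},
  {"fingers":0,"dx":-9.8,"dy":-0.5,"dz":0,"rx":0,"ry":0,"rz":-5.8},
  {"fingers":0,"dx":-9.8,"dy":-0.5,"dz":0,"rx":0,"ry":0,"rz":-5.8},
  {"fingers":0,"dx":-9.8,"dy":-0.5,"dz":0,"rx":0,"ry":0,"rz":-5.8},
  {"fingers":0,"dx":-9.8,"dy":-0.5,"dz":0,"rx":0,"ry":0,"rz":-5.8},
])

```text
time_s: 33.1
tool_pos: [471.7, -134.6, 176.0]
tcp_rot: [[0.666, -0.746, -0.003], [-0.746, -0.666, 0.0], [-0.002, 0.002, -1.0]]
ft_force: [1.0, 0.9, 0.2]
opening: 21.4
```

```bash
python3 go.py 475.5 -91.5 175 -135
```

```text
now [ 471.7 -134.6  176. ] jaw -138.2 tilt [-0.0032  0.0002] open 21.4 F [1.  0.9 0.2] t 33.1 j [ 0.05  0.22 -0.41 -0.   -0.94  0.68]
dx -0.98 dy -1.05 dz -0.07 rz -0.40
```

Emit:
move_arm([
  {"fingers":0,"dx":-1,"dy":-1.05,"dz":0,"rx":0,"ry":0,"rz":-0.4},
  {"fingers":0,"dx":-1,"dy":-1.05,"dz":0,"rx":0,"ry":0,"rz":-0.4},
  {"fingers":0,"dx":-1,"dy":-1.05,"dz":0.7,"rx":0,"ry":0,"rz":-0.4},
  {"fingers":0,"dx":-1,"dy":-1.05,"dz":1.7,"rx":0,"ry":0,"rz":-0.4},
  {"fingers":0,"dx":-1,"dy":-1.05,"dz":2.5,"rx":0,"ry":0,"rz":-0.4},
])

```text
time_s: 33.6
tool_pos: [475.1, -93.4, 100.2]
tcp_rot: [[0.702, -0.712, -0.003], [-0.712, -0.702, -0.0], [-0.002, 0.002, -1.0]]
ft_force: [-0.8, -0.3, -0.2]
opening: 21.6
```

```bash
python3 go.py 475.5 -91.5 51 -135;python3 look.py pics/e5.png 475 -92 30 45
```

```text
now [475.1 -93.4 100.2] jaw -135.4 tilt [-0.0033 -0.    ] open 21.6 F [-0.8 -0.3 -0.2] t 33.6 j [ 0.14  0.32 -0.52 -0.   -0.74  0.64]
dx -0.03 dy -0.06 dz 1.54 rz -0.05
```

View pics/e5.png

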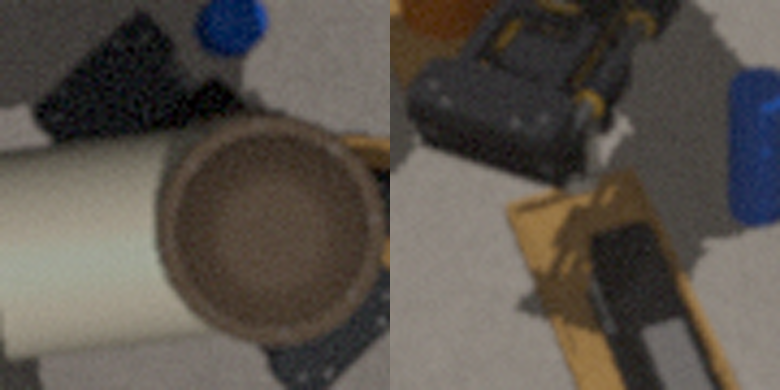

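Emit:
move_arm([
  {"fingers":0,"dx":0,"dy":-0.05,"dz":0.7,"rx":0,"ry":0,"rz":0},
  {"fingers":0,"dx":0,"dy":-0.05,"dz":1.3,"rx":0,"ry":0,"rz":0},
  {"fingers":0,"dx":0,"dy":-0.05,"dz":1.5,"rx":0,"ry":0,"rz":0},
  {"fingers":0,"dx":0,"dy":-0.05,"dz":1.55,"rx":0,"ry":0,"rz":0},
  {"fingers":0,"dx":0,"dy":-0.05,"dz":1.55,"rx":0,"ry":0,"rz":0},
])

```text
time_s: 34.2
tool_pos: [478.1, -92.2, 56.7]
tcp_rot: [[0.703, -0.711, 0.001], [-0.711, -0.703, -0.0], [0.001, -0.001, -1.0]]
ft_force: [0.5, 0.0, -0.2]
opening: 21.4
```

```bash
python3 go.py 475.5 -91.5 48.6 -135;python3 look.py pics/e6.png 475 -92 30 40
```

```text
now [478.1 -92.2  56.7] jaw -135.3 tilt [ 0.0009 -0.0001] open 21.4 F [ 0.5  0.  -0.2] t 34.2 j [ 0.14  0.39 -0.56  0.   -0.62  0.64]
dx -0.08 dy 0.05 dz 0.17 rz -0.04
```

View pics/e6.png

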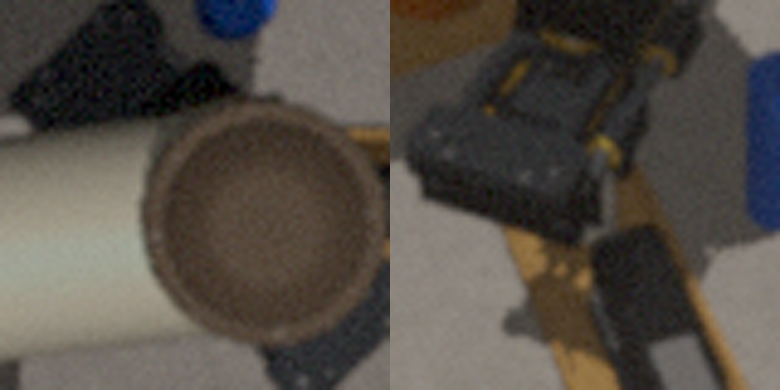

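Emit:
move_arm([
  {"fingers":0,"dx":-0.08,"dy":0.05,"dz":0.12,"rx":0,"ry":0,"rz":0},
  {"fingers":0,"dx":-0.08,"dy":0.05,"dz":0.17,"rx":0,"ry":0,"rz":0},
  {"fingers":0,"dx":-0.08,"dy":0.05,"dz":0.17,"rx":0,"ry":0,"rz":0},
  {"fingers":0,"dx":-0.08,"dy":0.05,"dz":0.17,"rx":0,"ry":0,"rz":0},
  {"fingers":0,"dx":-0.08,"dy":0.05,"dz":0.17,"rx":0,"ry":0,"rz":0},
])

```text
time_s: 34.8
tool_pos: [474.6, -91.4, 51.3]
tcp_rot: [[0.703, -0.711, -0.001], [-0.711, -0.703, -0.0], [-0.0, 0.0, -1.0]]
ft_force: [-1.5, 0.9, 6.9]
opening: 21.5
```

Emit:
move_arm([
  {"fingers":0.5,"dx":0,"dy":0,"dz":0,"rx":0,"ry":0,"rz":0},
  {"fingers":0.5,"dx":0,"dy":0,"dz":0,"rx":0,"ry":0,"rz":0},
  {"fingers":0.5,"dx":0,"dy":0,"dz":0,"rx":0,"ry":0,"rz":0},
  {"fingers":0.5,"dx":0,"dy":0,"dz":0,"rx":0,"ry":0,"rz":0},
  {"fingers":0.5,"dx":0,"dy":0,"dz":-0.3,"rx":0,"ry":0,"rz":0},
])

```text
time_s: 35.3
tool_pos: [474.0, -91.5, 59.2]
tcp_rot: [[0.703, -0.711, -0.003], [-0.711, -0.703, -0.0], [-0.002, 0.002, -1.0]]
ft_force: [-0.6, -0.1, -0.6]
opening: 42.4
```

Emit:
move_arm([
  {"fingers":0.5,"dx":0,"dy":0,"dz":-1,"rx":0,"ry":0,"rz":0},
  {"fingers":0.5,"dx":0,"dy":0,"dz":-2,"rx":0,"ry":0,"rz":0},
  {"fingers":0.5,"dx":0,"dy":0,"dz":-3.5,"rx":0,"ry":0,"rz":0},
  {"fingers":0.5,"dx":0,"dy":0,"dz":-5,"rx":0,"ry":0,"rz":0},
  {"fingers":0.5,"dx":0,"dy":0,"dz":-6.5,"rx":0,"ry":0,"rz":0},
])

```text
time_s: 35.8
tool_pos: [474.4, -91.5, 257.6]
tcp_rot: [[0.703, -0.711, 0.001], [-0.711, -0.703, 0.0], [0.001, -0.001, -1.0]]
ft_force: [1.0, -0.2, -0.7]
opening: 44.0
```

```bash
python3 go.py 400 30 350;python3 look.py pics/e7.png 475 -150 30 60
```

```text
now [474.4 -91.5 257.6] jaw -135.3 tilt [0.0009 0.0001] open 44.0 F [ 1.  -0.2 -0.7] t 35.8 j [ 0.15  0.13 -0.31  0.   -1.13  0.63]
dx -4.62 dy -1.09 dz -3.18
```

View pics/e7.png

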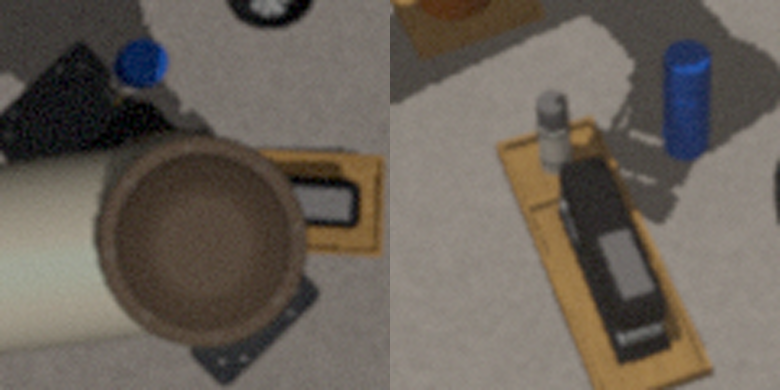

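```bash
python3 go.py 145 600 260
```

```text
now [478.4 -91.6 262.7] jaw -135.3 tilt [ 0.0159 -0.0002] open 43.6 F [ 0.7 -0.1  0.3] t 35.9 j [ 0.15  0.13 -0.3   0.   -1.13  0.63]
dx -24.20 dy -8.33 dz -0.19
```

Emit:
move_arm([
  {"fingers":0.5,"dx":-24,"dy":-8.3,"dz":0,"rx":0,"ry":0,"rz":0},
  {"fingers":0.5,"dx":-24,"dy":-8.3,"dz":0,"rx":0,"ry":0,"rz":0},
  {"fingers":0.5,"dx":-24,"dy":-8.3,"dz":0,"rx":0,"ry":0,"rz":0},
  {"fingers":0.5,"dx":-24,"dy":-8.3,"dz":0,"rx":0,"ry":0,"rz":0},
  {"fingers":0.5,"dx":-24,"dy":-8.3,"dz":0,"rx":0,"ry":0,"rz":0},
])

```text
time_s: 36.4
tool_pos: [365.6, 135.3, 255.4]
tcp_rot: [[0.703, -0.712, 0.001], [-0.712, -0.703, 0.001], [0.0, -0.001, -1.0]]
ft_force: [1.2, 0.8, -0.6]
opening: 43.7
```

Emit:
move_arm([
  {"fingers":0.5,"dx":-15.7,"dy":-5.4,"dz":0,"rx":0,"ry":0,"rz":0},
  {"fingers":0.5,"dx":-15.7,"dy":-5.4,"dz":0,"rx":0,"ry":0,"rz":0},
  {"fingers":0.5,"dx":-15.7,"dy":-5.4,"dz":0,"rx":0,"ry":0,"rz":0},
  {"fingers":0.5,"dx":-15.7,"dy":-5.4,"dz":0,"rx":0,"ry":0,"rz":0},
  {"fingers":0.5,"dx":-15.7,"dy":-5.4,"dz":0,"rx":0,"ry":0,"rz":0},
])

```text
time_s: 36.9
tool_pos: [257.0, 360.8, 255.4]
tcp_rot: [[0.704, -0.711, 0.0], [-0.711, -0.704, 0.001], [-0.0, -0.001, -1.0]]
ft_force: [1.2, 0.3, 0.3]
opening: 43.4
```

Emit:
move_arm([
  {"fingers":0.5,"dx":-7.5,"dy":-2.5,"dz":0,"rx":0,"ry":0,"rz":0},
  {"fingers":0.5,"dx":-7.5,"dy":-2.5,"dz":0,"rx":0,"ry":0,"rz":0},
  {"fingers":0.5,"dx":-7.5,"dy":-2.5,"dz":0,"rx":0,"ry":0,"rz":0},
  {"fingers":0.5,"dx":-7.5,"dy":-2.5,"dz":0,"rx":0,"ry":0,"rz":0},
  {"fingers":0.5,"dx":-7.5,"dy":-2.5,"dz":0,"rx":0,"ry":0,"rz":0},
])

```text
time_s: 37.4
tool_pos: [152.1, 574.3, 254.7]
tcp_rot: [[0.704, -0.71, -0.0], [-0.71, -0.704, 0.0], [-0.0, -0.0, -1.0]]
ft_force: [0.4, -0.3, -0.8]
opening: 43.5
```

```bash
python3 go.py 145 600 260; rm pics/*_fit*; python3 m.py; cp pics/top_fit*.png pics/t9.png; cp pics/side_fit*.png pics/s9.png
```

```text
now [152.1 574.3 254.7] jaw -135.3 tilt [-0.      0.0001] open 43.5 F [ 0.4 -0.3 -0.8] t 37.4 j [ 1.58  0.33 -0.06 -0.   -1.19 -0.8 ]
dx -0.77 dy -0.44 dz -0.28 
wide_roll_mid ['top', 'side'] [458.8 106.3] yaw 0 cost 4.3 iou 0.71
wide_roll_mid ['top'] [456.9 105.4] yaw 0 cost 3.0 iou 0.52
wide_roll_mid ['side'] [459.5 107.3] yaw 0 cost 1.1 iou 0.88
slim_roll_mid ['top', 'side'] [ 617.1 -334.3] yaw 0 cost 5.3 iou 0.67
slim_roll_mid ['top'] [ 615.5 -331.1] yaw 0 cost 2.7 iou 0.6
slim_roll_mid ['side'] [ 617.1 -336.7] yaw 0 cost 0.7 iou 0.71
big_glue_mid ['top', 'side'] [450.7 266. ] yaw 0 cost 5.5 iou 0.78
big_glue_mid ['top'] [448.7 267.4] yaw 0 cost 1.9 iou 0.8
big_glue_mid ['side'] [450.2 256.5] yaw 0 cost 1.3 iou 0.66
small_glue_mid ['top', 'side'] [473.1 -90. ] yaw 0 cost 2.9 iou 0.72
small_glue_mid ['top'] [472.4 -90.3] yaw 0 cost 0.9 iou 0.58
small_glue_mid ['side'] [474.3 -87.2] yaw 0 cost 1.8 iou 0.8
stamp_mid ['top'] [453.1 189.5] yaw 20 cost 0.1 iou 0.71
stamp_mid ['top'] [453.1 189.5] yaw 20 cost 0.1 iou 0.71
stapler_mid ['top', 'side'] [ 496.6 -200.6] yaw -35 cost 93.7 iou 0.26
stapler_mid ['top'] [ 498.4 -207. ] yaw 35 cost 44.1 iou 0.24
stapler_mid ['side'] [ 483.5 -207.6] yaw 35 cost 9.6 iou 0.28
post_tray top [458.4 175.5] 4.5 -0.714438274241777
post_tray side [456.1 175.6] 4.1 -0.5231372549019608
desk_tray top [ 475.7 -172.7] -1.2 -0.68149300155521
desk_tray side [ 472.  -174.6] -1.2 -0.5278573702642471
```

View pics/t9.png

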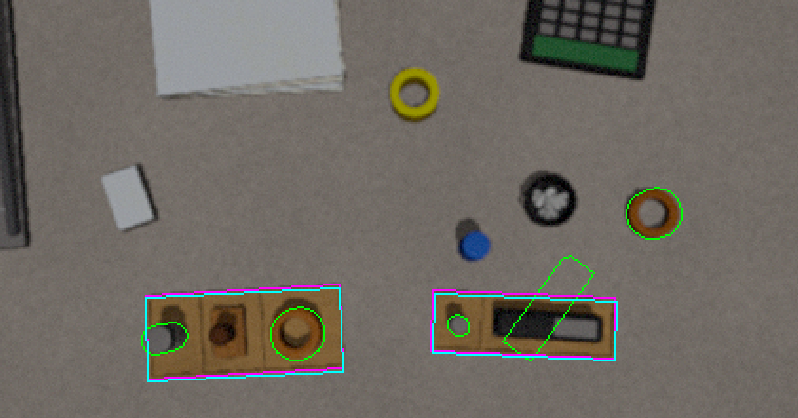

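View pics/s9.png

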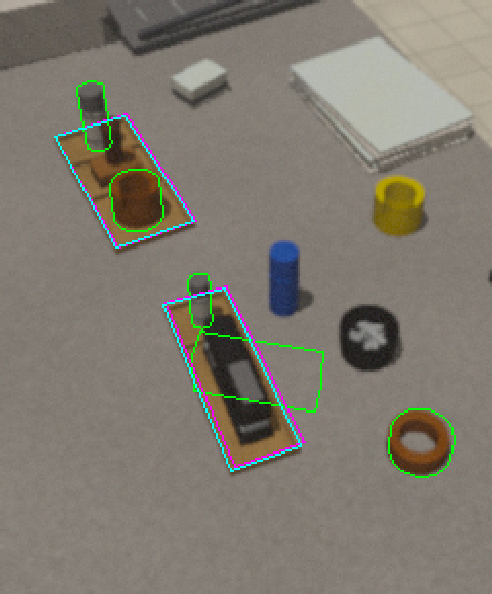

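```bash
python3 - <<'E'
from h import *
c=read_camera('top')['color'];a=c[245:305,150:265];b=c[245:305,300:410]
d=read_camera('side')['color'];e=d[140:245,170:250];f=d[235:345,220:305]
r=lambda i,w,h:cv2.resize(i,(w,h),interpolation=cv2.INTER_CUBIC)
cv2.imwrite('pics/f1.png',np.vstack([np.hstack([r(a,400,209),r(b,384,209)]),np.hstack([r(e,290,381),r(f,294,381),np.zeros((381,200,3),np.uint8)])])[...,::-1])
E
```

```text
(no output)
```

View pics/f1.png

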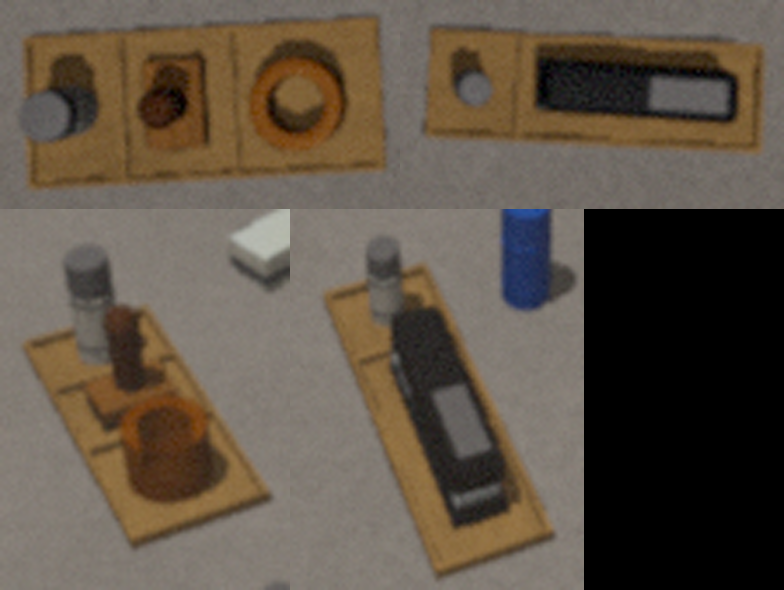

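The crops show all five items inside their compartments, upright and clear of the walls. The slim roll, yellow roll and blue stick have not moved. Handing in.

```bash
python3 -c "
from bench import *
print(job_done());s=read_state();print(s['time_s'],s['ft_force'])"
```

```text
the job is handed in; nothing more can be done
None
the job is handed in; nothing more can be done
```

Both kits are made up and handed in, at about 38 s on the robot's clock. I placed things in the order you gave: wide roll, stamp, big glue stick, stapler, small glue stick.

**Last check:** the final top and side pictures show all five items upright or flat in the right compartments, clear of walls and dividers. The slim roll, yellow roll and blue stick were left where they were. The highest wrist force I read was about 7 N, when the small glue stick touched its compartment floor.

**Checks that disagreed:**
- **Stapler:** the final automatic fit failed because its yaw search was limited to ±35°, so I judged the stapler from the pictures only.
- **Stamp:** the network found it only in the top view, so it too was judged by eye.
- **Big glue stick:** the two cameras differed by about 10 mm because the stamp partly hides it from the side. The clearer top view and the release position (449.6, 263.2 mm) put it in the narrow compartment.

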